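# Put the scraper away and lay the plaster discs in the drying tray

### The job

The plaster scraper was left lying across the drying tray: first slide it, blade first, into the slot of its rack until the handle meets the block. Then take every whole plaster disc out of the blue basin and lay each one flat in a pocket of its own in the tray, any pocket. Leave the broken half disc in the basin and do not disturb the other things on the table.

Things in the scene. Friction and masses are not known exactly. Their poses are not given: they have to be found in the camera images.
- basin: round blue plastic basin, fixed: 246 mm across at the rim, 224 mm at the foot, wall 4 mm (inside 216 mm across at the floor, 238 mm at the rim), 50 mm high, inner floor 4 mm above the table. Origin: centre of its underside.
- tray: plywood drying tray, fixed, 182 (its x) x 146 (its y) x 18 mm high, with six round pockets in two rows of three (row spacing 72 mm along its y, pockets 56 mm apart along its x). Origin: centre of its underside; z up.
- rack: wooden scraper rack, fixed, 180 (x) x 96 mm. A flat ledge 10 mm high at its -x end leads to a block (x = 14 to 90 mm, top 35.5 mm high, split by a 16 mm gap along the middle) with a level letterbox slot open to -x: 70 mm wide, 70 mm deep, from the ledge's level (z = 10) up to z = 22.5 mm. The scraper slides in along +x. Origin: centre of its underside.
- slot_mouth (a point): centre line of the slot's mouth, in the plane of the block's front face, 18 mm above the table; axes as the rack's. The mid-height of a scraper lying on the ledge is at this height.
- scraper: flat plaster scraper, both faces alike, 80 g: wooden handle 100 x 24 x 16 mm, steel blade 66 long x 60 wide x 2.5 mm at mid-thickness. Origin: centre of the handle; x to the blade, y across, z through the thickness. Handle x = -50 to 50 mm, blade 50 to 116 mm; centre of mass about x = 14 mm. Starts lying flat across the tray's pockets, blade roughly to the tray's +x.
- shoulder (a point): on the scraper: centre of the handle's end face where the blade begins (x = 50 mm); axes as the scraper's. Fully home in the rack, this end face of the handle touches the block, at slot_mouth.
- half: the broken piece: half of a plaster disc, about 40 x 20 x 18 mm, flat in the basin. Origin at mid-thickness, near the broken edge.
- disc0: whole round plaster disc, 40 mm across, 18 mm thick, alike on both faces, about 35 g, lying flat in the basin; may be absent (None throughout). Origin: its centre; z is its axis.
- disc1: whole round plaster disc, 40 mm across, 18 mm thick, alike on both faces, about 35 g, lying flat in the basin; may be absent (None throughout). Origin: its centre; z is its axis.
- disc2: whole round plaster disc, 40 mm across, 18 mm thick, alike on both faces, about 35 g, lying flat in the basin; may be absent (None throughout). Origin: its centre; z is its axis.
- disc3: whole round plaster disc, 40 mm across, 18 mm thick, alike on both faces, about 35 g, lying flat in the basin; may be absent (None throughout). Origin: its centre; z is its axis.
- disc4: whole round plaster disc, 40 mm across, 18 mm thick, alike on both faces, about 35 g, lying flat in the basin; may be absent (None throughout). Origin: its centre; z is its axis.
- disc5: whole round plaster disc, 40 mm across, 18 mm thick, alike on both faces, about 35 g, lying flat in the basin; may be absent (None throughout). Origin: its centre; z is its axis.
- tray_hole0 (a point): centre of a tray pocket's mouth, in the tray's top face (18 mm above the table); pocket 46 mm across, 10 mm deep, so a seated disc stands 8 mm proud and its centre lies 1 mm below this point; axes as the tray's.
- tray_hole1 (a point): centre of a tray pocket's mouth, in the tray's top face (18 mm above the table); pocket 46 mm across, 10 mm deep, so a seated disc stands 8 mm proud and its centre lies 1 mm below this point; axes as the tray's.
- tray_hole2 (a point): centre of a tray pocket's mouth, in the tray's top face (18 mm above the table); pocket 46 mm across, 10 mm deep, so a seated disc stands 8 mm proud and its centre lies 1 mm below this point; axes as the tray's.
- tray_hole3 (a point): centre of a tray pocket's mouth, in the tray's top face (18 mm above the table); pocket 46 mm across, 10 mm deep, so a seated disc stands 8 mm proud and its centre lies 1 mm below this point; axes as the tray's.
- tray_hole4 (a point): centre of a tray pocket's mouth, in the tray's top face (18 mm above the table); pocket 46 mm across, 10 mm deep, so a seated disc stands 8 mm proud and its centre lies 1 mm below this point; axes as the tray's.
- tray_hole5 (a point): centre of a tray pocket's mouth, in the tray's top face (18 mm above the table); pocket 46 mm across, 10 mm deep, so a seated disc stands 8 mm proud and its centre lies 1 mm below this point; axes as the tray's.
- plaque: bystander: finished round plaster plaque, 110 mm across, 13 mm thick, on a sheet of paper near the robot. Origin: centre of its underside.
- lump: bystander: rough oblong plaster cast, 120 x 85 x 34 mm, beyond the rest. Origin: centre of its underside.
- brush_jar: bystander: glass jar 72 mm across, 100 mm tall, with brushes up to 230 mm high. Origin: centre of its underside.
- paint_box: bystander: flat white paint box, 65 x 200 x 18 mm. Origin: centre of its underside.
- mug: bystander: white mug, 76 mm across, 85 mm tall. Origin: centre of its underside.
Not all that is in view belongs to the job. Leave any red or yellow look-alike of the half alone.

How it is judged:
By the outcome, as a careful person would: the job done as asked, in the order asked, and still so for the second after the job is handed in, with the robot touching nothing.
Of disc0, disc1, disc2, disc3, disc4, disc5 only 4 to 6 are there at a start; the rules pass over those that are not, and their reading is None.
At some moment in a run one of disc0, disc1, disc2, disc3, disc4, disc5 may be knocked a few centimetres aside while the robot is not near it.
Once in a run the grip may slacken for a moment while it holds something.
It also fails if it takes over 210 s, if anything falls off the work surface, if the arm or the gripper's body presses on something with over 40 N, if the wrist force passes 120 N, or if a joint passes its speed limit or range.

### The arm

A 6-joint arm with a two-finger parallel gripper is mounted at the origin on the work surface. World frame = base frame: x ahead of the robot, y to its left, z up, the work surface at z = 0. Lengths are in m, angles in rad, forces in N, time in s.
With the tool pointing down it reaches from about 0.35 to 0.975 m from the base axis. Payload 4.9 kg.
Tool frame: the origin (TCP) lies at the very end of the fingers, on their centre line; the grasp point (between the pads) lies 19 mm behind it; z points along the fingers, y is the line along which they close (so a half turn about z gives the same grasp; the last joint's range is limited). The gripper opens to 85 mm and grips with 20 to 120 N. Pads are 22 mm wide; open, the fingers measure 114 mm over their backs; the gripper's body (76 mm by 85 mm) begins 54 mm behind the grasp point. The pads swing forward as they close: fully open they stand 13 mm farther back than shut.
Start: joints at [1.004, 0.053, 1.613, -0, 1.476, -0.119], TCP at [0.271, 0.563, 0.211] pointing down, gripper open.
Joint ranges: [-3.01, 3.01], [-1.01, 2.22], [0.06, 2.58], [-1.02, 4.17], [0.09, 2.62], [-3.14, 3.14]. Speed limits (rad/s): [2.57, 2.57, 3.14, 3.14, 3.14, 3.14].

### API

Orientations are given as a unit quaternion [w, x, y, z].
In Python, from plant import manip gives the robot as it stands.
- The arm moves only by the tool send_rows, never from a script. Its argument "increments" is a list of rows, each an object of numbers: "claw": the closure, from -1 (fully open) to 1 (shut); "dx", "dy", "dz": the shift along the tool's x, y, z in units of 0.5 m (1.0 is 0.5 m); "yaw": the turn about the tool's z in units of 1.5 rad (1.0 is 1.5 rad). A call has 1 to 20 rows; each row is the pose to reach, as a shift and turn from the pose commanded when the call began, along the tool's axes at that moment; what a row does not reach only later rows make up. A row lasts 1/8 s, in which the tool goes at most 62.5 mm and 10.7 degrees, less where a joint would pass 70% of its speed; a pose out of reach is approached as far as the arm can. A call with a number of a shift or a turn outside -1 to 1 is refused whole. A call with a gripper value outside its range is refused whole. The fingers move at their own pace and stop on an object; the grip force is fixed at half the most. Time passes only in rows, so rows that repeat a pose let the fingers close. It gives the time, the measured TCP pose, the force, the opening and the grip force at its end, in the units of the state.
- manip.state(): the state, without advancing time (a new reading comes with each control period).
- manip.grab_frame(name): name is "scene" or "top" or "wrist"; returns the picture (480x640x3 uint8, red, green, blue); there is no depth.
- manip.camera_params(name): a dict with "camera_matrix" (3x3 intrinsics, pixels), "extrinsics" (4x4, takes a point from world to camera coordinates); the wrist camera has in their place "tool_from_camera" (4x4, takes a point from camera to tool coordinates, whose origin is the TCP and whose axes are the flange's). Camera axes: x right, y down, z forward; pixel columns grow to the right and rows downward; lengths in m; the calibration is good to about 2 mm. The wrist camera is an equidistant fisheye: a pixel r from the principal point sees the ray r / f radians off the axis. A picture is of the moment at which its call begins: read the wrist's pose just before it. camera_params takes no time and is no camera call.
- manip.job_done(): hands the job in; it is judged then, once.
The state is a dict: "time": time; "joint_pos": joint angles; "joint_vel": joint speeds; "joint_efforts": joint torques, N m; "tool_pos": TCP position; "tool_rot": TCP orientation; "contact_force": force on the tool from outside, world axes, zero at the start; "ft_torque": the same for the moment, N m; "gripper_width": opening from 0.0 (shut) to 1.0 (fully open); "grasp_force": force on a finger pad.
Only numpy, scipy, OpenCV 4.12 (cv2) and the standard library are available. Lean on these libraries where they do the work, as an engineer would, in place of code of your own. Each camera call takes 0.05 s, during which the arm holds its last target. There are 200 camera calls.

## Working session

There is one attempt and no reset: what is moved stays moved. The work goes in short steps, Python scripts to look and compute and a tool call to move; the robot and the scene stay as the last step left them, time stands still between calls to the robot, and variables do not carry over. Pictures are saved under pics/ and viewed, at most 14 in all, crops included, and the job is handed in when it is done.

Besides the shell and the picture viewer there is one more tool, called by a JSON object that holds its "name" and its "arguments". send_rows: Moves the arm, as the interface text tells. Shifts and turns lie within -1 to 1; 1 stands for 0.5 m of shift or 1.5 rad of turn. Its arguments: {"type":"object","properties":{"increments":{"type":"array","items":{"type":"object","properties":{"claw":{"type":"number"},"dx":{"type":"number"},"dy":{"type":"number"},"dz":{"type":"number"},"yaw":{"type":"number"}}}}},"required":["increments"]}

```bash
ls; mkdir -p pics; python3 - <<'E'
from plant import manip
import cv2,numpy as np
s=manip.state();print(s)
for n in("scene","top","wrist"):
    f=manip.grab_frame(n);cv2.imwrite(f"pics/{n}0.png",f[:,:,::-1])
    p=manip.camera_params(n);print(n,{k:np.round(v,4).tolist() if not isinstance(v,str) else v for k,v in p.items()})
E
```

```text
pics
{'time': 0.0, 'joint_pos': array([ 1.00403802e+00,  5.33383302e-02,  1.61429397e+00, -2.30607965e-05,
        1.47599319e+00, -1.19028060e-01]), 'joint_vel': array([-0.0011333 ,  0.00031668,  0.00053137,  0.00149648,  0.00069637,
       -0.00026295]), 'joint_efforts': array([ 4.02487121e-04, -3.93700433e+01, -3.70159650e+01, -1.63366867e-04,
        7.37683353e-03, -1.31318956e-05]), 'tool_pos': array([0.27023815, 0.56282061, 0.20927456]), 'tool_rot': array([-3.30923823e-04,  2.21998757e-01,  9.75046419e-01, -9.61106933e-04]), 'contact_force': array([ 0.03957654,  0.03425745, -0.34053029]), 'ft_torque': array([ 0.01945313, -0.0540125 ,  0.00450755]), 'grasp_force': 0.0, 'gripper_width': 0.9928463455793647}
scene {'camera_matrix': [[568.3319, 0.0, 319.0946], [0.0, 568.3319, 240.4361], [0.0, 0.0, 1.0]], 'extrinsics': [[-0.8475, 0.5305, 0.0156, 0.4033], [0.4433, 0.7237, -0.5289, -0.2569], [-0.2918, -0.4413, -0.8486, 1.4536], [0.0, 0.0, 0.0, 1.0]]}
top {'camera_matrix': [[523.0947, 0.0, 320.6748], [0.0, 523.0947, 246.7219], [0.0, 0.0, 1.0]], 'extrinsics': [[0.0143, -0.9999, 0.0015, 0.0448], [-0.9974, -0.0144, -0.0711, 0.5076], [0.0711, -0.0004, -0.9975, 1.2974], [0.0, 0.0, 0.0, 1.0]]}
wrist {'camera_matrix': [[371.6483, 0.0, 317.3575], [0.0, 371.6483, 244.0223], [0.0, 0.0, 1.0]], 'tool_from_camera': [[-0.0003, -0.9649, -0.2625, 0.067], [1.0, -0.0003, -0.0, -0.0002], [-0.0001, -0.2625, 0.9649, -0.1623], [0.0, 0.0, 0.0, 1.0]]}
```

View pics/top0.png

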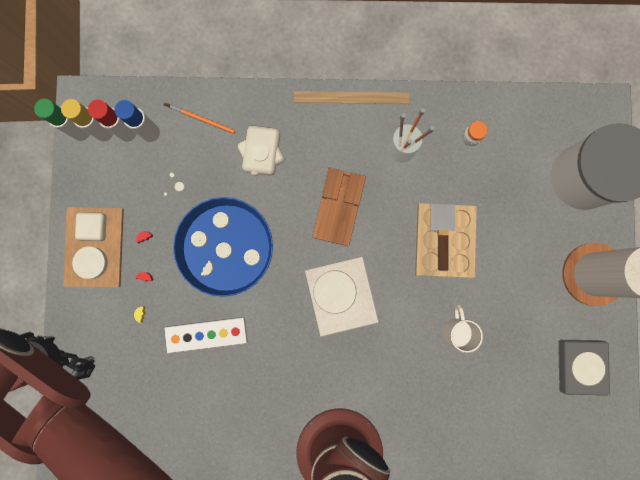

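View pics/scene0.png

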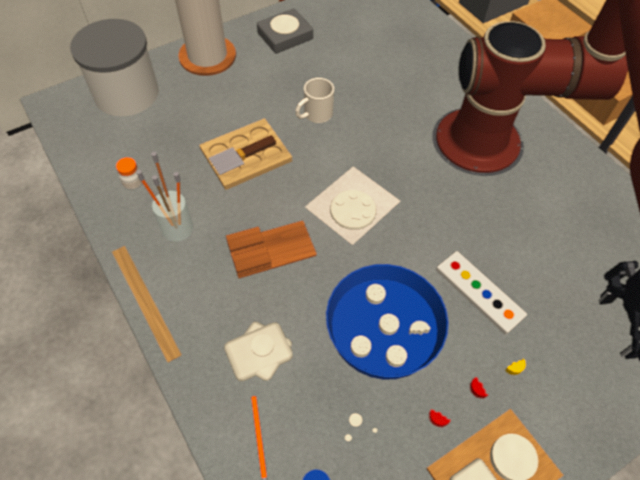

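The top view shows the basin at (223,247) with four whole discs at (220,220), (199,239), (223,250) and (251,257), and the half at (207,268). The tray is at (447,241), with the scraper's blade at (443,217) and its handle at (443,253). The rack is at (340,207) with its block at the upper end. The scene view agrees: four whole discs and the half.

```bash
cat > h.py <<'E'
from plant import manip
import cv2,numpy as np
from scipy.spatial.transform import Rotation as R
def grab(n,save=None):
    f=manip.grab_frame(n)
    if save: cv2.imwrite(f"pics/{save}.png",f[:,:,::-1])
    return f
def ray(n,px,z):
    p=manip.camera_params(n);K=p["camera_matrix"];E=np.array(p["extrinsics"])
    px=np.atleast_2d(px).astype(float)
    d=np.c_[px,np.ones(len(px))]@np.linalg.inv(K).T@E[:3,:3]
    c=-E[:3,:3].T@E[:3,3]
    return c+d*((z-c[2])/d[:,2])[:,None]
def proj(n,P):
    p=manip.camera_params(n);K=p["camera_matrix"];E=np.array(p["extrinsics"])
    q=(np.atleast_2d(P)@E[:3,:3].T+E[:3,3])@np.array(K).T
    return q[:,:2]/q[:,2:]
def tool():
    s=manip.state();w,x,y,z=s["tool_rot"]
    return np.array(s["tool_pos"]),R.from_quat([x,y,z,w]).as_matrix(),s
def plan(P,phi=None):
    """dx,dy,dz,yaw units to reach P with closing line (tool y) at world angle phi (mod pi)"""
    t,M,s=tool();d=M.T@(np.array(P)-t)/0.5
    cur=np.arctan2(M[1,1],M[0,1]);out=[*d]
    if phi is not None:
        a=-(phi-cur);a=(a+np.pi/2)%np.pi-np.pi/2
        out.append(a/1.5)
    return np.round(out,4).tolist()
def comps(mask,amin):
    cs,_=cv2.findContours(mask.astype(np.uint8)*255,cv2.RETR_EXTERNAL,cv2.CHAIN_APPROX_NONE)
    return [c for c in cs if cv2.contourArea(c)>=amin]
def discs(n,f=None):
    f=grab(n) if f is None else f
    hsv=cv2.cvtColor(f,cv2.COLOR_RGB2HSV)
    B=max(comps(cv2.inRange(hsv,(100,120,40),(125,255,255))>0,1000),key=cv2.contourArea)
    m=np.zeros(f.shape[:2],np.uint8);cv2.drawContours(m,[cv2.convexHull(B)],-1,1,-1)
    w=(hsv[:,:,1]<90)&(hsv[:,:,2]>120)&(m>0)
    o=[]
    for c in comps(w,40):
        (u,v),r=cv2.minEnclosingCircle(c);M=cv2.moments(c)
        o.append((M["m10"]/M["m00"],M["m01"]/M["m00"],cv2.contourArea(c),cv2.contourArea(c)/(np.pi*r*r)))
    return o,B
E
python3 - <<'E'
from h import *
for n in("top","scene"):
    f=cv2.imread(f"pics/{n}0.png")[:,:,::-1].copy()
    o,B=discs(n,f)
    for a in o: print(n,np.round(a,2),ray(n,a[:2],.020 if n=="top" else .016).round(4))
    (u,v),r=cv2.minEnclosingCircle(B);print("basin",ray(n,(u,v),.05 if n=="top" else .04).round(4),r)
f=cv2.imread("pics/top0.png")
a=cv2.resize(f[150:290,300:380],None,fx=4,fy=4,interpolation=cv2.INTER_CUBIC)
b=cv2.resize(f[180:320,400:500],None,fx=4,fy=4,interpolation=cv2.INTER_CUBIC)
cv2.imwrite("pics/crop1.png",np.hstack([a,b]))
E
```

```text
top [207.22 268.7  103.     0.44] [[0.4475 0.3352 0.02  ]]
top [251.47 256.89 193.     0.9 ] [[0.4787 0.2252 0.02  ]]
top [223.45 249.78 196.     0.86] [[0.4956 0.2959 0.02  ]]
top [198.52 238.58 194.     0.85] [[0.5229 0.3593 0.02  ]]
top [220.56 219.67 196.5    0.86] [[0.5715 0.3053 0.02  ]]
basin [[0.5019 0.2928 0.05  ]] 49.82485580444336
scene [396.16 355.31 344.5    0.88] [[0.5222 0.3619 0.016 ]]
scene [360.61 345.77 344.     0.88] [[0.571  0.3082 0.016 ]]
scene [419.04 327.37 204.5    0.55] [[0.4471 0.3381 0.016 ]]
scene [388.81 323.61 320.     0.86] [[0.4948 0.2989 0.016 ]]
scene [375.41 293.3  304.     0.89] [[0.4785 0.2278 0.016 ]]
basin [[0.503  0.2975 0.04  ]] 61.603389739990234
```

View pics/crop1.png

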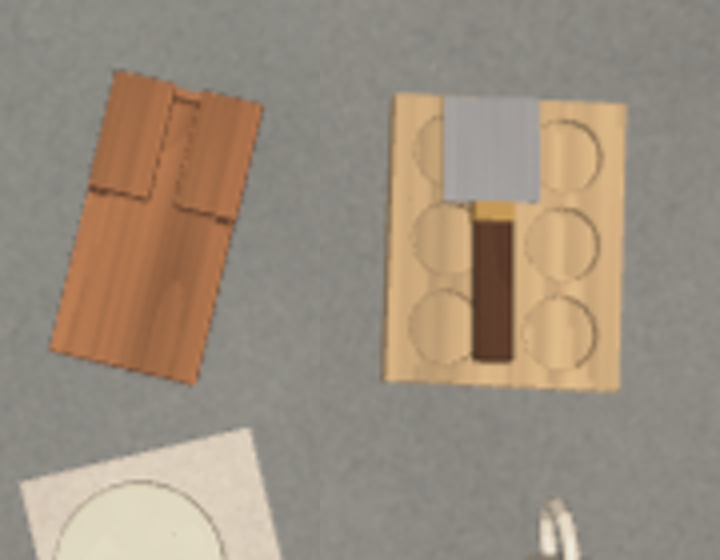

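The crop shows the rack's block at the top: rear corners at (114,70) and (263,104), front edge from (89,187) to (233,221), and ledge end at (50,351) and (195,384). The tray's corners are at (395,93), (626,104), (619,391) and (385,381). The scraper's handle spans x 473-513, y 201-362, with the blade pointing up.

```bash
cat >> h.py <<'E'
def T(c,off,org,s=4): return (np.array(c,float)+.5-np.array([off,0]))/s-.5+np.array(org)
E
python3 - <<'E'
from h import *
t=ray("top",T([(395,93),(626,104),(619,391),(385,381)],320,(400,180)),.018)
print("tray",t.round(4).tolist(),"c",t.mean(0).round(4),[round(float(np.linalg.norm(t[i]-t[i-1])),4) for i in range(4)])
h=ray("top",T([(473,201),(514,201),(513,362),(472,362)],320,(400,180)),.034);print("handle",h.round(4).tolist(),h.mean(0).round(4))
b=ray("top",T([(444,97),(540,97),(540,202),(444,200)],320,(400,180)),.027);print("blade",b.round(4).tolist(),b.mean(0).round(4))
r=ray("top",T([(114,70),(263,104),(233,221),(89,187)],0,(300,150)),.0355);print("block",r.round(4).tolist(),r.mean(0).round(4),[round(float(np.linalg.norm(r[i]-r[i-1])),4) for i in range(4)])
l=ray("top",T([(50,351),(195,384)],0,(300,150)),.010);print("ledge",l.round(4).tolist())
c=r.mean(0)[:2];e=l.mean(0)[:2];u=(c-e)/np.linalg.norm(c-e);print("axis deg",np.degrees(np.arctan2(*u[::-1])),"len",np.linalg.norm(c-e),"expected .142")
w=r[3]-r[2];print("across deg",np.degrees(np.arctan2(w[1],w[0]))-90, np.degrees(np.arctan2(*(r[0]-r[1])[1::-1]))-90)
print("mouth",(e+u*.104).round(4),(r[2:].mean(0)).round(4))
# scene check of mouth point and handle
f=cv2.imread("pics/scene0.png")
m=np.array([*(e+u*.104),.0355]);pts=[m,[*h.mean(0)[:2],.034],*t,*r]
for p in proj("scene",pts): cv2.circle(f,tuple(np.round(p*8).astype(int)),8,(0,255,0),-1,shift=3)
cv2.imwrite("pics/s1.png",cv2.resize(f[90:290,170:370],None,fx=3,fy=3))
E
```

```text
tray [[0.6217, -0.1935, 0.018], [0.6168, -0.3397, 0.018], [0.4355, -0.334, 0.018], [0.4396, -0.1874, 0.018]] c [ 0.5284 -0.2637  0.018 ] [0.1822, 0.1462, 0.1814, 0.1467]
handle [[0.5521, -0.2392, 0.034], [0.5524, -0.2647, 0.034], [0.4522, -0.2638, 0.034], [0.4519, -0.2384, 0.034]] [ 0.5021 -0.2515  0.034 ]
blade [[0.6182, -0.2226, 0.027], [0.6191, -0.2829, 0.027], [0.5528, -0.2827, 0.027], [0.5532, -0.2226, 0.027]] [ 0.5858 -0.2527  0.027 ]
block [[0.7061, 0.0363, 0.0355], [0.6859, -0.0573, 0.0355], [0.6117, -0.0392, 0.0355], [0.6318, 0.0509, 0.0355]] [ 0.6589 -0.0023  0.0355] [0.0757, 0.0958, 0.0764, 0.0924]
ledge [[0.5309, 0.0741, 0.01], [0.5113, -0.018, 0.01]]
axis deg -12.44582374193882 len 0.1410878117355271 expected .142
across deg -12.572462743532 -12.186220626321173
mouth [0.6227 0.0057] [0.6218 0.0058 0.0355]
```

View pics/s1.png

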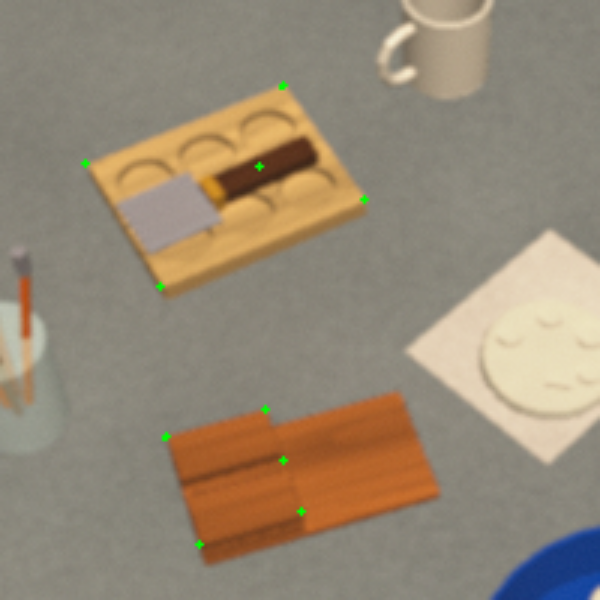

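Projected into the scene view, the tray and block corners land within about 2 mm, and the sizes match what was given. Next, go over the handle.

```bash
python3 - <<'E'
from h import *
print(plan([.42,.15,.2],np.pi/2))
print(plan([.510,-.2515,.12],np.pi/2))
E
```

```text
[-0.6274, -0.6148, 0.0199, -0.2986]
[-1.1374, -1.2604, 0.1809, -0.2986]
```

{"name": "send_rows", "arguments": {"increments": [{"dx":-0.627,"dy":-0.615,"dz":0.02,"yaw":-0.2986},{"dx":-0.627,"dy":-0.615,"dz":0.02,"yaw":-0.2986},{"dx":-0.627,"dy":-0.615,"dz":0.02,"yaw":-0.2986},{"dx":-0.627,"dy":-0.615,"dz":0.02,"yaw":-0.2986},{"dx":-0.627,"dy":-0.615,"dz":0.02,"yaw":-0.2986},{"dx":-0.627,"dy":-0.615,"dz":0.02,"yaw":-0.2986},{"dx":-0.627,"dy":-0.615,"dz":0.02,"yaw":-0.2986},{"dx":-0.627,"dy":-0.615,"dz":0.02,"yaw":-0.2986},{"dx":-0.627,"dy":-0.615,"dz":0.02,"yaw":-0.2986}]}}

```text
invalid input
```

```bash
python3 - <<'E'
from h import *
print(plan([.510,-.2515,.12],np.pi/2),tool())
E
```

```text
[-1.1374, -1.2604, 0.1809, -0.2986] (array([0.27033539, 0.56292619, 0.20953767]), array([[-9.01382048e-01,  4.33023830e-01, -8.75195990e-04],
       [ 4.33024667e-01,  9.01381058e-01, -1.35155735e-03],
       [ 2.03628545e-04, -1.59725099e-03, -9.99998704e-01]]), {'time': 0.15, 'joint_pos': array([ 1.00397991e+00,  5.32043145e-02,  1.61399257e+00,  1.26675989e-05,
        1.47600590e+00, -1.18972107e-01]), 'joint_vel': array([ 0.00072451, -0.00188372, -0.00354352,  0.00095547,  0.00119115,
        0.00126574]), 'joint_efforts': array([ 4.40038457e-04, -3.94241953e+01, -3.70723701e+01, -1.34764332e-04,
        4.67118749e-03, -4.52883955e-05]), 'tool_pos': array([0.27033539, 0.56292619, 0.20953767]), 'tool_rot': array([-2.76612153e-04,  2.22056073e-01,  9.75033565e-01, -7.56078675e-04]), 'contact_force': array([ 0.98599557, -0.2428525 , -0.35409906]), 'ft_torque': array([0.00464711, 0.05348854, 0.03643148]), 'grasp_force': 0.0, 'gripper_width': 1.0000336217329877})
```

{"name": "send_rows", "arguments": {"increments": [{"claw":-1,"dx":-0.627,"dy":-0.615,"dz":0.02,"yaw":-0.2986},{"claw":-1,"dx":-0.627,"dy":-0.615,"dz":0.02,"yaw":-0.2986},{"claw":-1,"dx":-0.627,"dy":-0.615,"dz":0.02,"yaw":-0.2986},{"claw":-1,"dx":-0.627,"dy":-0.615,"dz":0.02,"yaw":-0.2986},{"claw":-1,"dx":-0.627,"dy":-0.615,"dz":0.02,"yaw":-0.2986},{"claw":-1,"dx":-0.627,"dy":-0.615,"dz":0.02,"yaw":-0.2986},{"claw":-1,"dx":-0.627,"dy":-0.615,"dz":0.02,"yaw":-0.2986},{"claw":-1,"dx":-0.627,"dy":-0.615,"dz":0.02,"yaw":-0.2986}]}}

```text
time: 1.15
tool_pos: [0.4208, 0.1471, 0.2002]
tool_rot: [-0.0, 0.003, 1.0, -0.0]
contact_force: [-0.7, 1.4, -0.3]
gripper_width: 1.0
grasp_force: 0.0
```

```bash
python3 - <<'E'
from h import *
print(plan([.510,-.2515,.12],np.pi/2),tool()[0])
E
```

```text
[-0.1838, -0.7959, 0.1608, -0.0045] [0.42080317 0.14711964 0.20016839]
```

{"name": "send_rows", "arguments": {"increments": [{"claw":-1,"dx":-0.184,"dy":-0.796,"dz":0.16},{"claw":-1,"dx":-0.184,"dy":-0.796,"dz":0.16},{"claw":-1,"dx":-0.184,"dy":-0.796,"dz":0.16},{"claw":-1,"dx":-0.184,"dy":-0.796,"dz":0.16},{"claw":-1,"dx":-0.184,"dy":-0.796,"dz":0.16},{"claw":-1,"dx":-0.184,"dy":-0.796,"dz":0.16},{"claw":-1,"dx":-0.184,"dy":-0.796,"dz":0.16},{"claw":-1,"dx":-0.184,"dy":-0.796,"dz":0.16},{"claw":-1,"dx":-0.184,"dy":-0.796,"dz":0.16}]}}

```text
invalid input
```

```bash
cat >> h.py <<'E'
def wray(px,z):
    t,M,s=tool();p=manip.camera_params("wrist");K=np.array(p["camera_matrix"]);C=np.array(p["tool_from_camera"])
    px=np.atleast_2d(px).astype(float);D=np.zeros((4,1))
    n=(px-K[:2,2])/K[0,0];th=np.linalg.norm(n,axis=1,keepdims=True)
    d=np.c_[n/np.maximum(th,1e-9)*np.sin(th),np.cos(th)]@C[:3,:3].T@M.T
    c=t+M@C[:3,3]
    return c+d*((z-c[2])/d[:,2])[:,None]
E
python3 - <<'E'
from h import *
t=tool();print(t[0],plan([.510,-.2515,.02],np.pi/2))
f=grab("wrist","w1")
E
```

```text
[0.42080317 0.14711964 0.20016839] [-0.1839, -0.7958, 0.3608, -0.0045]
```

View pics/w1.png

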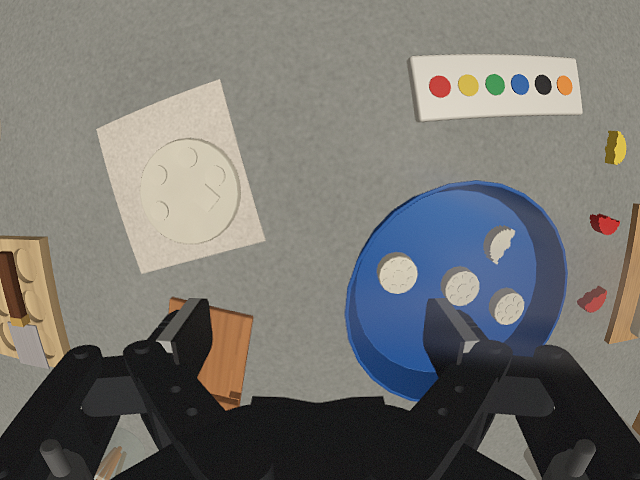

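That call was refused because every row needs all five keys, so the arm hasn't moved since the first move. The wrist view shows discs at (398,274), (461,288) and (508,307), and the half at (500,244).

{"name": "send_rows", "arguments": {"increments": [{"claw":-1,"dx":-0.184,"dy":-0.796,"dz":0.16,"yaw":-0.0045},{"claw":-1,"dx":-0.184,"dy":-0.796,"dz":0.16,"yaw":-0.0045},{"claw":-1,"dx":-0.184,"dy":-0.796,"dz":0.16,"yaw":-0.0045},{"claw":-1,"dx":-0.184,"dy":-0.796,"dz":0.16,"yaw":-0.0045},{"claw":-1,"dx":-0.184,"dy":-0.796,"dz":0.16,"yaw":-0.0045},{"claw":-1,"dx":-0.184,"dy":-0.796,"dz":0.16,"yaw":-0.0045},{"claw":-1,"dx":-0.184,"dy":-0.796,"dz":0.16,"yaw":-0.0045},{"claw":-1,"dx":-0.184,"dy":-0.796,"dz":0.16,"yaw":-0.0045},{"claw":-1,"dx":-0.184,"dy":-0.796,"dz":0.16,"yaw":-0.0045}]}}

```text
time: 2.33
tool_pos: [0.5125, -0.2458, 0.1202]
tool_rot: [-0.0, -0.004, 1.0, 0.001]
contact_force: [-0.3, 1.0, -0.2]
gripper_width: 1.001
grasp_force: 0.0
```

```bash
python3 - <<'E'
from h import *
t=tool();print(t[0],plan([.510,-.2515,.02],np.pi/2))
f=grab("wrist","w2")
hsv=cv2.cvtColor(f,cv2.COLOR_RGB2HSV)
# dark brown handle
m=(hsv[:,:,0]<15)&(hsv[:,:,1]>90)&(hsv[:,:,2]<110)
for c in comps(m,300):
    r=cv2.minAreaRect(c);b=wray(cv2.boxPoints(r),.034);print(r,b.round(4).tolist(),b.mean(0).round(4))
E
```

```text
[ 0.51247143 -0.24579665  0.12021384] [0.0049, -0.0116, 0.2004, 0.0058]
((547.2117919921875, 308.55584716796875), (18.989320755004883, 108.07853698730469), 22.203479766845703) [[0.6128, -0.0681, 0.034], [0.5207, -0.0476, 0.034], [0.5272, -0.0257, 0.034], [0.6232, -0.0454, 0.034]] [ 0.571  -0.0467  0.034 ]
((310.0, 218.5), (123.0, 34.0), 90.0) [[0.4534, -0.2623, 0.034], [0.4532, -0.2397, 0.034], [0.5398, -0.2384, 0.034], [0.54, -0.2628, 0.034]] [ 0.4966 -0.2508  0.034 ]
```

View pics/w2.png

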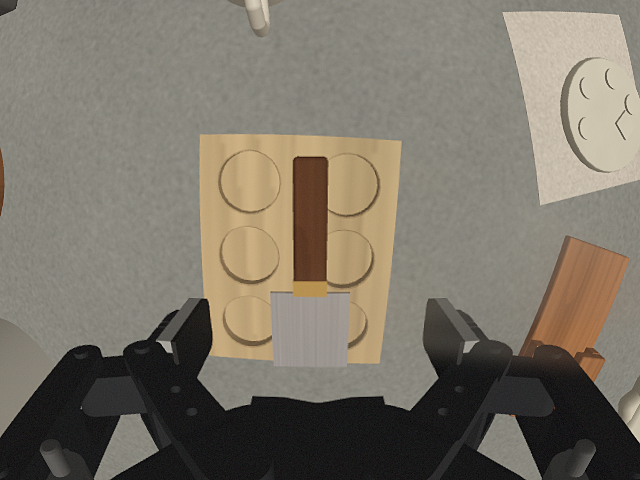

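The wrist view shows the handle at column 310, between the open fingers, at y = -0.251. That agrees with the top view, so I'll descend and grip.

{"name": "send_rows", "arguments": {"increments": [{"claw":-1,"dx":0.005,"dy":-0.0105,"dz":0.1,"yaw":0.0058},{"claw":-1,"dx":0.005,"dy":-0.0105,"dz":0.17,"yaw":0.0058},{"claw":-1,"dx":0.005,"dy":-0.0105,"dz":0.2,"yaw":0.0058},{"claw":-1,"dx":0.005,"dy":-0.0105,"dz":0.2,"yaw":0.0058},{"claw":1,"dx":0.005,"dy":-0.0105,"dz":0.2,"yaw":0.0058},{"claw":1,"dx":0.005,"dy":-0.0105,"dz":0.2,"yaw":0.0058},{"claw":1,"dx":0.005,"dy":-0.0105,"dz":0.2,"yaw":0.0058},{"claw":1,"dx":0.005,"dy":-0.0105,"dz":0.2,"yaw":0.0058},{"claw":1,"dx":0.005,"dy":-0.0105,"dz":0.2,"yaw":0.0058},{"claw":1,"dx":0.005,"dy":-0.0105,"dz":0.2,"yaw":0.0058},{"claw":1,"dx":0.005,"dy":-0.0105,"dz":0.2,"yaw":0.0058},{"claw":1,"dx":0.005,"dy":-0.0105,"dz":0.2,"yaw":0.0058}]}}

```text
time: 3.88
tool_pos: [0.5096, -0.2528, 0.0205]
tool_rot: [-0.0, 0.001, 1.0, 0.0]
contact_force: [-0.2, 0.0, 0.4]
gripper_width: 0.003
grasp_force: 0.0
```

```bash
python3 - <<'E'
from h import *
print(tool()[0])
a=grab("wrist")[:,:,::-1];b=grab("scene")[:,:,::-1];b=cv2.resize(b[80:260,180:380],(400,360))
a=cv2.resize(a,(400,300));b=cv2.resize(b,(400,360));o=np.zeros((360,800,3),np.uint8);o[:300,:400]=a;o[:,400:]=b
cv2.imwrite("pics/c2.png",o)
E
```

```text
[ 0.50961942 -0.25281555  0.02046248]
```

View pics/c2.png

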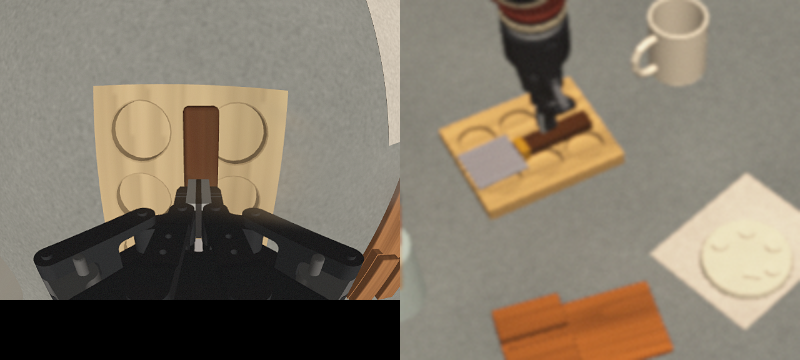

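```bash
python3 - <<'E'
from h import *
t,M,s=tool();print(t,s["contact_force"],s["gripper_width"],s["joint_pos"].round(3))
u=proj("scene",[t,t+[0,0,.02],[.51,-.2515,.034]]);print(u,(u-[180,80])*2+[400,0])
b=grab("scene")[:,:,::-1];a=grab("wrist")[:,:,::-1]
o=np.hstack([cv2.resize(b[100:190,200:300],(400,360),interpolation=cv2.INTER_CUBIC),cv2.resize(a[210:390,220:420],(400,360))]);cv2.imwrite("pics/c3.png",o)
# handle from top
K=manip.camera_params("wrist");C=np.array(K["tool_from_camera"]);k=np.array(K["camera_matrix"])
for q in ([0,0,0],[0,0,-.0135],[0,.0425,-.013]):
    p=np.linalg.inv(C)@np.r_[q,1];r=np.hypot(p[0],p[1]);th=np.arctan2(r,p[2]);print(q,k[:2,2]+k[0,0]*th*p[:2]/r)
E
```

```text
[ 0.50959715 -0.25280902  0.02047839] [-0.10525888  0.89636221  0.80906446] 0.0009528049907535904 [-0.591  0.116  1.884 -0.     1.142 -2.16 ]
[[253.1309296  149.11247241]
 [252.44883894 143.64161748]
 [252.78297179 145.84215577]] [[546.26185919 138.22494482]
 [544.89767788 127.28323495]
 [545.56594359 131.68431155]]
[0, 0, 0] [317.14476049 290.83927804]
[0, 0, -0.0135] [317.12251676 302.57620519]
[0, 0.0425, -0.013] [411.97942754 300.84017318]
```

View pics/c3.png

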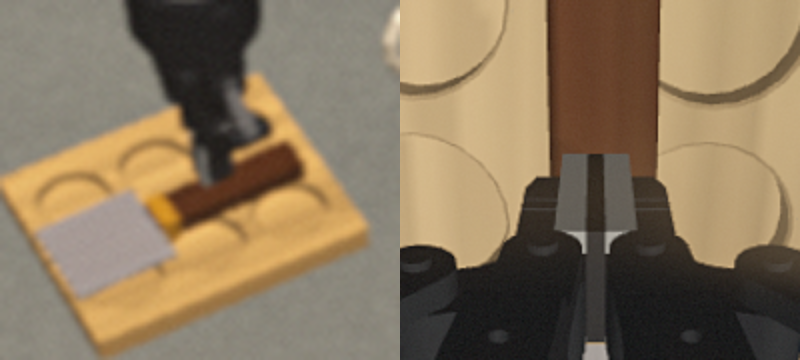

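```bash
python3 - <<'E'
import h
from h import *
_,M,_=tool()
t0=np.array([.5125,-.2458,.1202]);h.tool=lambda:(t0,M,None)
for zz in (0,.014):
    t0[2]=.1202+zz
    w=h.wray([(200,134),(401,141),(219,181),(280,181),(221,253),(279,253)],.018);print(w.round(4).tolist(),"width",np.linalg.norm(w[0]-w[1]),"pockets d",np.linalg.norm(w[2]-w[3]),np.linalg.norm(w[4]-w[5]),"pitch",np.linalg.norm((w[2]+w[3]-w[4]-w[5])/2))
E
```

```text
[[0.4346, -0.3306, 0.018], [0.4413, -0.1858, 0.018], [0.4697, -0.3172, 0.018], [0.4708, -0.2723, 0.018], [0.5244, -0.3189, 0.018], [0.5243, -0.2743, 0.018]] width 0.1449604068247723 pockets d 0.04495200636974399 0.044622887906299286 pitch 0.0541130587684987
[[0.434, -0.3351, 0.018], [0.4411, -0.1827, 0.018], [0.471, -0.321, 0.018], [0.4721, -0.2737, 0.018], [0.5285, -0.3228, 0.018], [0.5285, -0.2758, 0.018]] width 0.15263412066135987 pockets d 0.04733161360745577 0.04698507272528217 pitch 0.05697762114734085
```

```bash
python3 - <<'E'
from h import *
for px in [(179.5,208),(273.5,208)],[(151,138),(461,146)]:
    w=wray(px,.018);print(w.round(4).tolist(),np.linalg.norm(w[0]-w[1]))
f=grab("wrist")
hsv=cv2.cvtColor(f,cv2.COLOR_RGB2HSV);m=(hsv[:,:,0]<15)&(hsv[:,:,1]>90)&(hsv[:,:,2]<125)
for r in (190,220,250,270):
    c=np.where(m[r,200:420])[0]+200;
    for z in(.02,.034): w=wray([(c.min()-.5,r),(c.max()+.5,r)],z);print(r,c.min(),c.max(),z,np.linalg.norm(w[0]-w[1]).round(4))
E
```

```text
[[0.4697, -0.3175, 0.018], [0.4706, -0.2724, 0.018]] 0.045060999275347326
[[0.4359, -0.3304, 0.018], [0.4408, -0.1864, 0.018]] 0.14406215722161697
190 293 349 0.02 0.0251
190 293 349 0.034 0.0229
220 294 349 0.02 0.0251
220 294 349 0.034 0.0229
250 294 349 0.02 0.0256
250 294 349 0.034 0.0234
270 295 348 0.02 0.0251
270 295 348 0.034 0.0229
```

Shut fingers read z = 0.0205, which would put them inside the handle, yet there is no contact. The pads seem to end further back than the nominal TCP. I'll touch down gently on the handle to find the true tip height.

{"name": "send_rows", "arguments": {"increments": [{"claw":1,"dx":0,"dy":0,"dz":0.002,"yaw":0},{"claw":1,"dx":0,"dy":0,"dz":0.004,"yaw":0},{"claw":1,"dx":0,"dy":0,"dz":0.004,"yaw":0}]}}

```text
time: 4.5
tool_pos: [0.5095, -0.2528, 0.0183]
tool_rot: [-0.0, 0.001, 1.0, 0.0]
contact_force: [-0.2, 1.2, -0.9]
gripper_width: -0.003
grasp_force: 0.0
```

{"name": "send_rows", "arguments": {"increments": [{"claw":1,"dx":0,"dy":0,"dz":0.002,"yaw":0},{"claw":1,"dx":0,"dy":0,"dz":0.004,"yaw":0},{"claw":1,"dx":0,"dy":0,"dz":0.004,"yaw":0}]}}

```text
time: 4.88
tool_pos: [0.5095, -0.2528, 0.0163]
tool_rot: [-0.0, 0.001, 1.0, 0.0]
contact_force: [-0.1, -0.1, -0.6]
gripper_width: -0.0
grasp_force: 0.0
```

{"name": "send_rows", "arguments": {"increments": [{"claw":1,"dx":0,"dy":0,"dz":0.002,"yaw":0},{"claw":1,"dx":0,"dy":0,"dz":0.004,"yaw":0},{"claw":1,"dx":0,"dy":0,"dz":0.004,"yaw":0}]}}

```text
time: 5.25
tool_pos: [0.5096, -0.2528, 0.0144]
tool_rot: [-0.0, 0.001, 1.0, 0.0]
contact_force: [0.3, 0.7, 0.3]
gripper_width: -0.003
grasp_force: 0.0
```

{"name": "send_rows", "arguments": {"increments": [{"claw":1,"dx":0,"dy":0,"dz":0.002,"yaw":0},{"claw":1,"dx":0,"dy":0,"dz":0.004,"yaw":0},{"claw":1,"dx":0,"dy":0,"dz":0.004,"yaw":0}]}}

```text
time: 5.62
tool_pos: [0.5097, -0.2528, 0.0133]
tool_rot: [-0.0, 0.001, 1.0, 0.0]
contact_force: [-2.0, 1.5, 5.9]
gripper_width: 0.003
grasp_force: 2.5
```

```bash
python3 - <<'E'
from h import *
print(tool()[0]);a=grab("top")[:,:,::-1];b=grab("scene")[:,:,::-1];w=grab("wrist")[:,:,::-1]
cv2.imwrite("pics/c4.png",np.hstack([cv2.resize(b[100:190,200:300],(400,360),interpolation=cv2.INTER_CUBIC),cv2.resize(w[210:390,220:420],(400,360))]))
E
```

```text
[ 0.50971964 -0.25284182  0.01326176]
```

View pics/c4.png

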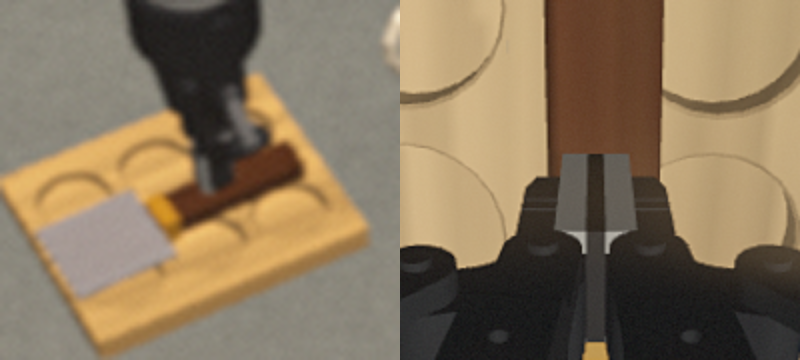

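Contact with the handle's top (z = 0.034) came at a reading of 0.0138, so the real fingertips sit 20 mm behind the reported TCP. I'll lift, open, and grip with the reading at about 0.000.

{"name": "send_rows", "arguments": {"increments": [{"claw":1,"dx":0,"dy":0.003,"dz":-0.06,"yaw":0},{"claw":-1,"dx":0,"dy":0.003,"dz":-0.06,"yaw":0},{"claw":-1,"dx":0,"dy":0.003,"dz":-0.06,"yaw":0},{"claw":-1,"dx":0,"dy":0.003,"dz":-0.06,"yaw":0},{"claw":-1,"dx":0,"dy":0.003,"dz":-0.06,"yaw":0},{"claw":-1,"dx":0,"dy":0.003,"dz":-0.06,"yaw":0},{"claw":-1,"dx":0,"dy":0.003,"dz":-0.02,"yaw":0},{"claw":-1,"dx":0,"dy":0.003,"dz":0.01,"yaw":0},{"claw":-1,"dx":0,"dy":0.003,"dz":0.023,"yaw":0},{"claw":-1,"dx":0,"dy":0.003,"dz":0.023,"yaw":0}]}}

```text
time: 7.02
tool_pos: [0.5089, -0.2509, -0.0002]
tool_rot: [-0.001, 0.001, 1.0, 0.001]
contact_force: [0.4, 0.3, -0.3]
gripper_width: 0.997
grasp_force: 0.0
```

{"name": "send_rows", "arguments": {"increments": [{"claw":1,"dx":0,"dy":0,"dz":0,"yaw":0},{"claw":1,"dx":0,"dy":0,"dz":0,"yaw":0},{"claw":1,"dx":0,"dy":0,"dz":0,"yaw":0},{"claw":1,"dx":0,"dy":0,"dz":0,"yaw":0},{"claw":1,"dx":0,"dy":0,"dz":0,"yaw":0},{"claw":1,"dx":0,"dy":0,"dz":0,"yaw":0},{"claw":1,"dx":0,"dy":0,"dz":0,"yaw":0}]}}

```text
time: 7.9
tool_pos: [0.5102, -0.2517, 0.0017]
tool_rot: [0.001, 0.001, 1.0, -0.0]
contact_force: [-0.2, 0.3, 5.2]
gripper_width: 0.263
grasp_force: 61.6
```

The handle is gripped. Lift it and line up with the rack.

```bash
python3 - <<'E'
from h import *
a=np.radians(-12.4);u=np.array([np.cos(a),np.sin(a)]);m=np.array([.6223,.0058])
print(tool()[0]);
for d in (.132,.042): p=m-u*d;print(p,plan([*p,.06],np.pi/2+a))
E
```

```text
[ 0.51015868 -0.25165738  0.00171492]
[0.49337926 0.03414506] [0.0345, 0.5715, -0.117, 0.1431]
[0.58127976 0.01481888] [-0.1414, 0.5331, -0.1168, 0.1431]
```

{"name": "send_rows", "arguments": {"increments": [{"claw":1,"dx":0,"dy":0,"dz":-0.06,"yaw":0},{"claw":1,"dx":0,"dy":0,"dz":-0.15,"yaw":0},{"claw":1,"dx":0.0345,"dy":0.1,"dz":-0.16,"yaw":0.03},{"claw":1,"dx":0.0345,"dy":0.2,"dz":-0.16,"yaw":0.07},{"claw":1,"dx":0.0345,"dy":0.3,"dz":-0.16,"yaw":0.11},{"claw":1,"dx":0.0345,"dy":0.4,"dz":-0.16,"yaw":0.143},{"claw":1,"dx":0.0345,"dy":0.5,"dz":-0.14,"yaw":0.143},{"claw":1,"dx":0.0345,"dy":0.5715,"dz":-0.117,"yaw":0.143},{"claw":1,"dx":0.0345,"dy":0.5715,"dz":-0.1,"yaw":0.143},{"claw":1,"dx":0.0345,"dy":0.5715,"dz":-0.1,"yaw":0.143}]}}

```text
time: 9.15
tool_pos: [0.4916, 0.0343, 0.0495]
tool_rot: [-0.001, 0.108, 0.994, -0.0]
contact_force: [0.2, 0.4, -0.8]
gripper_width: 0.259
grasp_force: 64.3
```

```bash
python3 - <<'E'
from h import *
a=np.radians(-12.4);u=np.array([np.cos(a),np.sin(a)]);m=np.array([.6223,.0058])
t,M,s=tool();print(t,s["gripper_width"],plan([*(m-u*.132),-.005],np.pi/2+a),plan([*(m-u*.042),-.005],np.pi/2+a))
b=grab("scene")[:,:,::-1];w=grab("wrist")[:,:,::-1];tp=grab("top")[:,:,::-1]
cv2.imwrite("pics/c5.png",np.hstack([cv2.resize(tp[150:290,300:410],(440,560),interpolation=cv2.INTER_CUBIC),cv2.resize(b[180:300,200:320],(350,560),interpolation=cv2.INTER_CUBIC)]))
E
```

```text
[0.4916282  0.03425389 0.04948533] 0.2586957730314749 [-0.0038, 0.0006, 0.109, 0.0002] [-0.1838, 0.0006, 0.1084, 0.0002]
```

View pics/c5.png

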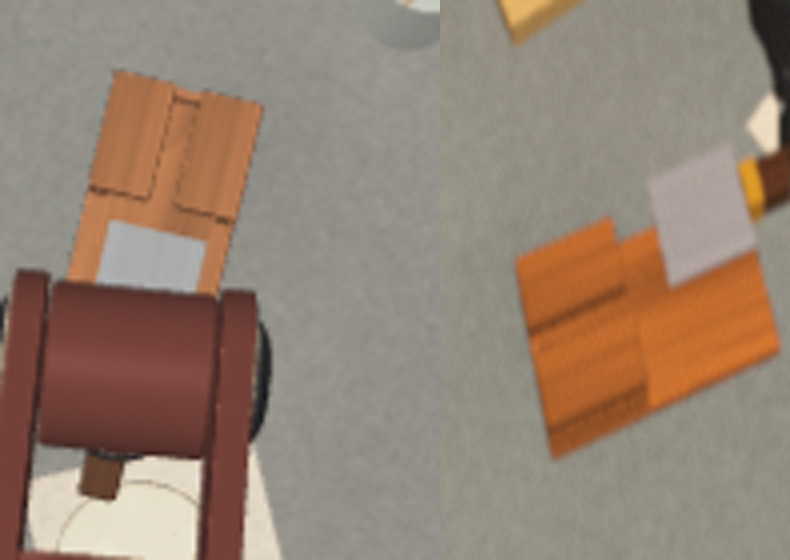

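The top view shows the blade's front edge from (112,221) to (207,240), just short of the block. The scene view agrees. I'll check its lateral offset.

```bash
python3 - <<'E'
from h import *
a=np.radians(-12.4);u=np.array([np.cos(a),np.sin(a)]);m=np.array([.6223,.0058]);v=np.array([-u[1],u[0]])
c=ray("top",T([(112,221),(207,240)],0,(300,150)),.075)[:,:2];print(c,np.linalg.norm(c[0]-c[1]))
g=c.mean(0)-m;print("tip along,lateral mm",g@u*1000,g@v*1000,"angle",np.degrees(np.arctan2(*(c[0]-c[1])[::-1]))-90)
t=tool()[0][:2]-m;print("tcp",t@u*1000,t@v*1000)
E
```

```text
[[ 0.60459137  0.03676881]
 [ 0.59384725 -0.02080763]] 0.05857032136569582
tip along,lateral mm -23.010519982679792 -2.826519591251334 angle -10.570172026063247
tcp -132.05453896464803 -0.6702617051342011
```

{"name": "send_rows", "arguments": {"increments": [{"claw":1,"dx":-0.0038,"dy":0.003,"dz":0.06,"yaw":0},{"claw":1,"dx":-0.0038,"dy":0.003,"dz":0.1,"yaw":0},{"claw":1,"dx":-0.0038,"dy":0.003,"dz":0.107,"yaw":0},{"claw":1,"dx":-0.0038,"dy":0.003,"dz":0.107,"yaw":0},{"claw":1,"dx":-0.025,"dy":0.003,"dz":0.107,"yaw":0},{"claw":1,"dx":-0.045,"dy":0.003,"dz":0.107,"yaw":0},{"claw":1,"dx":-0.065,"dy":0.003,"dz":0.107,"yaw":0},{"claw":1,"dx":-0.07,"dy":0.003,"dz":0.107,"yaw":0}]}}

```text
time: 10.3
tool_pos: [0.5172, 0.031, -0.0067]
tool_rot: [-0.013, 0.108, 0.994, 0.001]
contact_force: [-28.5, 7.4, 12.0]
gripper_width: 0.26
grasp_force: 66.1
```

Blocked at the mouth with 28 N, so back off and look.

{"name": "send_rows", "arguments": {"increments": [{"claw":1,"dx":0.04,"dy":0,"dz":-0.004,"yaw":0},{"claw":1,"dx":0.05,"dy":0,"dz":-0.006,"yaw":0},{"claw":1,"dx":0.05,"dy":0,"dz":-0.006,"yaw":0}]}}

```text
time: 10.68
tool_pos: [0.5041, 0.0336, 0.0013]
tool_rot: [0.001, 0.108, 0.994, -0.0]
contact_force: [-0.2, -0.3, -0.8]
gripper_width: 0.26
grasp_force: 64.6
```

```bash
python3 - <<'E'
from h import *
t,M,s=tool();print(t,s["contact_force"],M.round(3).tolist())
b=grab("scene")[:,:,::-1];tp=grab("top")[:,:,::-1]
cv2.imwrite("pics/c6.png",np.hstack([cv2.resize(tp[150:250,300:380],(400,500),interpolation=cv2.INTER_CUBIC),cv2.resize(b[200:300,200:280],(400,500),interpolation=cv2.INTER_CUBIC)]))
E
```

```text
[0.50408124 0.03362715 0.00125682] [-0.18951062 -0.26844916 -0.84946682] [[-0.977, 0.215, 0.002], [0.215, 0.977, -0.0], [-0.002, 0.0, -1.0]]
```

View pics/c6.png

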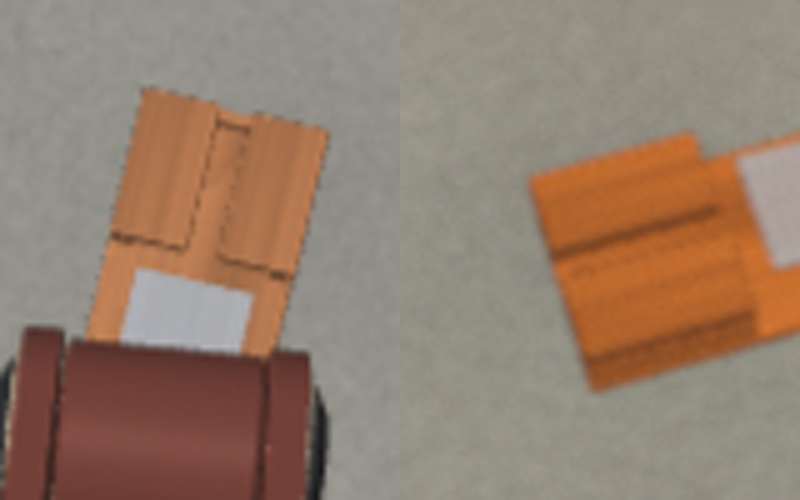

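Laterally it's within 1.5 mm and the angle matches, so the height must be off. I'll triangulate the blade tip's corners and the block's front edge from both views.

```bash
cat >> h.py <<'E'
def tri(a,b):
    """point from top px a and scene px b (midpoint of closest approach), and gap"""
    out=[]
    for n,p in(("top",a),("scene",b)):
        P0,P1=ray(n,p,0)[0],ray(n,p,.2)[0];out.append((P0,(P1-P0)/np.linalg.norm(P1-P0)))
    (p,d),(q,e)=out;A=np.c_[d,-e];s=np.linalg.lstsq(A,q-p,rcond=None)[0]
    x,y=p+d*s[0],q+e*s[1];return ((x+y)/2).round(4),np.linalg.norm(x-y).round(4)
E
python3 - <<'E'
from h import *
for n,a,b in(("tip+y",(136,268),(777,270)),("tip-y",(253,293),(738,155)),("block front +y",(112,238),(756,316)),("block front -y",(293,277),(694,133)),("block rear +y",(145,88),(590,368)),("block rear -y",(329,130),(530,178))):
    print(n,tri(T(a,0,(300,150),5),T(b,400,(200,200),5)))
E
```

```text
tip+y (array([0.6149, 0.039 , 0.0293]), np.float64(0.0022))
tip-y (array([ 0.6019, -0.0192,  0.0341]), np.float64(0.0034))
block front +y (array([0.6317, 0.0508, 0.0219]), np.float64(0.0008))
block front -y (array([ 0.6115, -0.04  ,  0.0322]), np.float64(0.001))
block rear +y (array([0.7065, 0.0363, 0.0248]), np.float64(0.0045))
block rear -y (array([ 0.6853, -0.0568,  0.0332]), np.float64(0.0028))
```

```bash
python3 - <<'E'
from h import *
f=grab("wrist","w7");t=tool()[0]
hsv=cv2.cvtColor(f,cv2.COLOR_RGB2HSV);m=(hsv[:,:,0]<15)&(hsv[:,:,1]>90)&(hsv[:,:,2]<125)
cc=[c for c in comps(m,500)]
for c in cc: print(cv2.boundingRect(c))
zt=t[2]+.0323
for r in range(140,275,15):
    c=np.where(m[r,230:400])[0]+230
    if len(c)<20: continue
    ws=[]
    for z in (zt,zt-.02):
        w=wray([(c.min()-.5,r),(c.max()+.5,r)],z);ws.append(np.linalg.norm(w[0]-w[1]))
    zz=zt-.02*(ws[0]-.0229)/(ws[0]-ws[1])
    print(r,c.min(),c.max(),w[0][:2].round(3),"w",round(ws[0],4),"z rel nominal(bias corrected) mm",round((zz-zt)*1000,1))
cv2.imwrite("pics/w7c.png",f[100:400,180:480,::-1])
E
```

```text
(285, 170, 66, 214)
170 295 340 [0.446 0.037] w 0.016 z rel nominal(bias corrected) mm -55.7
185 286 349 [0.451 0.032] w 0.0225 z rel nominal(bias corrected) mm -2.6
200 286 349 [0.457 0.03 ] w 0.0226 z rel nominal(bias corrected) mm -1.6
215 286 349 [0.464 0.029] w 0.0228 z rel nominal(bias corrected) mm -0.6
230 287 349 [0.47  0.028] w 0.0227 z rel nominal(bias corrected) mm -1.4
245 287 348 [0.476 0.026] w 0.0225 z rel nominal(bias corrected) mm -2.1
260 287 348 [0.482 0.025] w 0.0228 z rel nominal(bias corrected) mm -0.6
```

View pics/w7c.png

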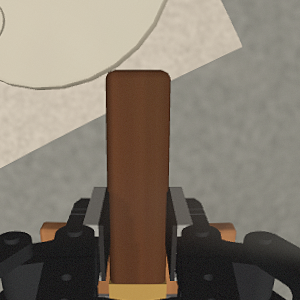

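```bash
python3 - <<'E'
from h import *
S=lambda x,y:((x-440+.5)/2.9167+199.5,(y+.5)/4.6667+179.5)
print(tri(T((112,221),0,(300,150)),S(672,285)),tri(T((207,240),0,(300,150)),S(648,182)),"nominal .0738")
print("blocks",tri(T((89,187),0,(300,150)),S(650,405)),tri(T((263,104),0,(300,150)),S(517,260)),tri(T((233,221),0,(300,150)),S(613,219)))
# initial images: blade tip + rear of handle on tray, scene0 s1 crop x3 org(170,90)
s=lambda x,y:((x+.5)/3+169.5,(y+.5)/3+89.5)
print("tray blade",tri(T((444,97),320,(400,180)),s(151,253)),tri(T((540,97),320,(400,180)),s(117,208)),"nominal .027")
E
```

```text
(array([0.6032, 0.0382, 0.0718]), np.float64(0.0047)) (array([ 0.5915, -0.019 ,  0.0741]), np.float64(0.0062)) nominal .0738
blocks (array([0.6337, 0.0525, 0.0113]), np.float64(0.0053)) (array([ 0.6849, -0.0564,  0.0329]), np.float64(0.0037)) (array([ 0.6113, -0.0388,  0.0324]), np.float64(0.0022))
tray blade (array([ 0.6169, -0.2217,  0.0267]), np.float64(0.0032)) (array([ 0.6183, -0.2833,  0.0199]), np.float64(0.0046)) nominal .027
```

Before the collision the tip was already about 2 mm high; the collision pitched it up to about 9 mm. I'll set the scraper back flat on the tray and regrip it a little higher, without the tips touching wood.

```bash
python3 - <<'E'
from h import *
print(plan([.508,-.2515,.045],np.pi/2))
E
```

```text
[-0.1303, -0.5551, -0.0878, -0.1444]
```

{"name": "send_rows", "arguments": {"increments": [{"claw":1,"dx":0.06,"dy":0,"dz":-0.08,"yaw":0},{"claw":1,"dx":0.02,"dy":-0.05,"dz":-0.16,"yaw":0},{"claw":1,"dx":-0.03,"dy":-0.15,"dz":-0.16,"yaw":-0.05},{"claw":1,"dx":-0.06,"dy":-0.26,"dz":-0.16,"yaw":-0.1},{"claw":1,"dx":-0.09,"dy":-0.37,"dz":-0.16,"yaw":-0.144},{"claw":1,"dx":-0.12,"dy":-0.47,"dz":-0.16,"yaw":-0.144},{"claw":1,"dx":-0.13,"dy":-0.555,"dz":-0.12,"yaw":-0.144},{"claw":1,"dx":-0.13,"dy":-0.555,"dz":-0.088,"yaw":-0.144},{"claw":1,"dx":-0.13,"dy":-0.555,"dz":-0.05,"yaw":-0.144},{"claw":1,"dx":-0.13,"dy":-0.555,"dz":-0.02,"yaw":-0.144},{"claw":1,"dx":-0.13,"dy":-0.555,"dz":-0.012,"yaw":-0.144},{"claw":1,"dx":-0.13,"dy":-0.555,"dz":-0.012,"yaw":-0.144}]}}

```text
time: 12.32
tool_pos: [0.507, -0.2506, 0.0064]
tool_rot: [-0.0, -0.0, 1.0, 0.0]
contact_force: [0.2, 0.2, -0.4]
gripper_width: 0.259
grasp_force: 64.6
```

{"name": "send_rows", "arguments": {"increments": [{"claw":1,"dx":0,"dy":0,"dz":0.005,"yaw":0},{"claw":1,"dx":0,"dy":0,"dz":0.009,"yaw":0},{"claw":1,"dx":0,"dy":0,"dz":0.009,"yaw":0}]}}

```text
time: 12.7
tool_pos: [0.5079, -0.2516, 0.0034]
tool_rot: [0.001, 0.0, 1.0, -0.0]
contact_force: [-0.3, 1.7, 5.2]
gripper_width: 0.258
grasp_force: 65.3
```

{"name": "send_rows", "arguments": {"increments": [{"claw":-1,"dx":0,"dy":0,"dz":0,"yaw":0},{"claw":-1,"dx":0,"dy":0,"dz":0,"yaw":0},{"claw":-1,"dx":0,"dy":0,"dz":0,"yaw":0},{"claw":-1,"dx":0,"dy":0,"dz":-0.004,"yaw":0},{"claw":-1,"dx":0,"dy":0,"dz":-0.004,"yaw":0}]}}

```text
time: 13.32
tool_pos: [0.507, -0.2513, 0.0042]
tool_rot: [0.0, 0.0, 1.0, -0.0]
contact_force: [0.7, 0.9, -0.2]
gripper_width: 1.0
grasp_force: 0.0
```

{"name": "send_rows", "arguments": {"increments": [{"claw":1,"dx":0,"dy":0,"dz":0,"yaw":0},{"claw":1,"dx":0,"dy":0,"dz":0,"yaw":0},{"claw":1,"dx":0,"dy":0,"dz":0,"yaw":0},{"claw":1,"dx":0,"dy":0,"dz":0,"yaw":0},{"claw":1,"dx":0,"dy":0,"dz":0,"yaw":0},{"claw":1,"dx":0,"dy":0,"dz":0,"yaw":0}]}}

```text
time: 14.08
tool_pos: [0.5071, -0.2514, 0.0043]
tool_rot: [0.0, 0.0, 1.0, -0.0]
contact_force: [0.2, 0.6, 1.4]
gripper_width: 0.258
grasp_force: 60.7
```

{"name": "send_rows", "arguments": {"increments": [{"claw":1,"dx":0,"dy":0,"dz":-0.03,"yaw":0},{"claw":1,"dx":0,"dy":0,"dz":-0.12,"yaw":0},{"claw":1,"dx":0.02,"dy":0.1,"dz":-0.14,"yaw":0.03},{"claw":1,"dx":0.03,"dy":0.2,"dz":-0.14,"yaw":0.07},{"claw":1,"dx":0.03,"dy":0.3,"dz":-0.14,"yaw":0.11},{"claw":1,"dx":0.03,"dy":0.4,"dz":-0.14,"yaw":0.1443},{"claw":1,"dx":0.03,"dy":0.5,"dz":-0.12,"yaw":0.1443},{"claw":1,"dx":0.03,"dy":0.571,"dz":-0.08,"yaw":0.1443},{"claw":1,"dx":0.03,"dy":0.571,"dz":-0.06,"yaw":0.1443},{"claw":1,"dx":0.03,"dy":0.571,"dz":-0.06,"yaw":0.1443},{"claw":1,"dx":0.03,"dy":0.571,"dz":-0.06,"yaw":0.1443}]}}

```text
time: 15.45
tool_pos: [0.4927, 0.0333, 0.0349]
tool_rot: [0.001, 0.109, 0.994, -0.0]
contact_force: [0.5, 0.6, -1.0]
gripper_width: 0.26
grasp_force: 60.3
```

```bash
cat >> h.py <<'E'
RA=np.radians(-12.4);RU=np.array([np.cos(RA),np.sin(RA)]);RV=np.array([-RU[1],RU[0]]);RM=np.array([.6223,.0058])
def bladetip():
    """front-edge line of the grey blade over the orange rack, in both views -> along/lateral/height"""
    t,M,s=tool();print("tcp",t.round(4),"along,lat",((t[:2]-RM)@RU).round(4),((t[:2]-RM)@RV).round(4),"grip",s["gripper_width"])
    res={}
    for n in("top","scene"):
        f=grab(n,f"bt_{n}_{s['time']:.2f}");hsv=cv2.cvtColor(f,cv2.COLOR_RGB2HSV)
        # rack footprint region
        c=np.array([RM+RU*a+RV*b for a,b in((-.104,-.048),(-.104,.048),(.076,.048),(.076,-.048))])
        reg=np.zeros(f.shape[:2],np.uint8);cv2.fillPoly(reg,[proj(n,np.c_[c,np.full(4,.03)]).round().astype(int)],1)
        m=(hsv[:,:,1]<60)&(hsv[:,:,2]>100)&(reg>0)
        k=max(comps(m,50),key=cv2.contourArea)[:,0,:].astype(float)
        # rows of the contour at extreme along-axis
        w=ray(n,k,t[2]+.0217)[:,:2]-RM;al,la=w@RU,w@RV
        e=[ (al[(la>a)&(la<a+.008)].max()) for a in np.arange(-.026,.026,.008) if ((la>a)&(la<a+.008)).any()]
        res[n]=(np.median(e),la.min(),la.max());print(n,"tip along mm",np.round(np.array(e)*1000,1),"lat range",(la.min()*1000).round(1),(la.max()*1000).round(1))
    return res
E
python3 - <<'E'
from h import *
bladetip()
E
```

```text
tcp [0.4927 0.0333 0.0349] along,lat -0.1325 -0.001 grip 0.2603789112591499
top tip along mm [-23.2 -23.7 -23.  -22.9 -22.7 -22.5 -23.1] lat range -32.5 27.0
scene tip along mm [ -0.3 -13.9 -25.9 -25.7 -25.4 -25.2 -25.7] lat range -31.4 28.0
```

```bash
python3 - <<'E'
from h import *
p=RM-RU*.128+RV*.001
print(plan([*p,-.003],np.pi/2+RA))
E
```

```text
[-0.0086, 0.0038, 0.0759, -0.0013]
```

{"name": "send_rows", "arguments": {"increments": [{"claw":1,"dx":-0.0086,"dy":0.0038,"dz":0.04,"yaw":0},{"claw":1,"dx":-0.0086,"dy":0.0038,"dz":0.065,"yaw":0},{"claw":1,"dx":-0.0086,"dy":0.0038,"dz":0.074,"yaw":0},{"claw":1,"dx":-0.0086,"dy":0.0038,"dz":0.074,"yaw":0},{"claw":1,"dx":-0.0086,"dy":0.0038,"dz":0.074,"yaw":0}]}}

```text
time: 16.18
tool_pos: [0.4963, 0.0349, -0.0023]
tool_rot: [-0.001, 0.108, 0.994, -0.0]
contact_force: [-3.4, -1.9, 4.2]
gripper_width: 0.259
grasp_force: 61.0
```

```bash
python3 - <<'E'
from h import *
bladetip();print(manip.state()["contact_force"])
E
```

```text
tcp [ 0.4963  0.0349 -0.0023] along,lat -0.1293 0.0013 grip 0.25932312789997297
top tip along mm [-20.1 -19.9 -20.5 -20.3 -21.5 -20.7 -20. ] lat range -29.9 29.5
scene tip along mm [-22.5 -22.3 -22.1 -22.6 -22.4 -22.2 -22.5] lat range -27.0 31.6
[-3.49322525 -1.83937781  6.28925836]
```

{"name": "send_rows", "arguments": {"increments": [{"claw":1,"dx":0,"dy":0,"dz":-0.0015,"yaw":0},{"claw":1,"dx":-0.02,"dy":0,"dz":-0.0015,"yaw":0},{"claw":1,"dx":-0.04,"dy":0,"dz":-0.0015,"yaw":0},{"claw":1,"dx":-0.05,"dy":0,"dz":-0.0015,"yaw":0},{"claw":1,"dx":-0.05,"dy":0,"dz":-0.0015,"yaw":0}]}}

```text
time: 16.9
tool_pos: [0.5216, 0.0297, -0.0024]
tool_rot: [0.0, 0.108, 0.994, 0.0]
contact_force: [-0.4, 0.8, -0.6]
gripper_width: 0.259
grasp_force: 60.4
```

The tip is inside the slot with no force, so continue.

{"name": "send_rows", "arguments": {"increments": [{"claw":1,"dx":-0.03,"dy":0,"dz":0,"yaw":0},{"claw":1,"dx":-0.06,"dy":0,"dz":0,"yaw":0},{"claw":1,"dx":-0.09,"dy":0,"dz":0,"yaw":0},{"claw":1,"dx":-0.1,"dy":0,"dz":0,"yaw":0},{"claw":1,"dx":-0.1,"dy":0,"dz":0,"yaw":0}]}}

```text
time: 17.52
tool_pos: [0.5702, 0.019, -0.0023]
tool_rot: [-0.0, 0.108, 0.994, 0.0]
contact_force: [-0.5, -0.1, -1.6]
gripper_width: 0.261
grasp_force: 60.4
```

{"name": "send_rows", "arguments": {"increments": [{"claw":1,"dx":-0.012,"dy":0,"dz":0,"yaw":0},{"claw":1,"dx":-0.018,"dy":0,"dz":0,"yaw":0},{"claw":1,"dx":-0.02,"dy":0,"dz":0,"yaw":0},{"claw":1,"dx":-0.02,"dy":0,"dz":0,"yaw":0}]}}

```text
time: 18.02
tool_pos: [0.5796, 0.017, -0.0022]
tool_rot: [-0.0, 0.108, 0.994, 0.0]
contact_force: [-0.5, 0.8, -1.1]
gripper_width: 0.257
grasp_force: 60.4
```

{"name": "send_rows", "arguments": {"increments": [{"claw":1,"dx":-0.003,"dy":0,"dz":0,"yaw":0},{"claw":1,"dx":-0.005,"dy":0,"dz":0,"yaw":0},{"claw":1,"dx":-0.005,"dy":0,"dz":0,"yaw":0}]}}

```text
time: 18.4
tool_pos: [0.5807, 0.0167, -0.0027]
tool_rot: [-0.002, 0.108, 0.994, 0.0]
contact_force: [-4.1, 1.2, 2.4]
gripper_width: 0.261
grasp_force: 60.7
```

{"name": "send_rows", "arguments": {"increments": [{"claw":1,"dx":-0.003,"dy":0,"dz":0,"yaw":0},{"claw":1,"dx":-0.003,"dy":0,"dz":0,"yaw":0}]}}

```text
time: 18.65
tool_pos: [0.5807, 0.0167, -0.003]
tool_rot: [-0.004, 0.108, 0.994, 0.0]
contact_force: [-8.9, 1.9, 5.2]
gripper_width: 0.255
grasp_force: 61.0
```

{"name": "send_rows", "arguments": {"increments": [{"claw":-1,"dx":0.002,"dy":0,"dz":0.0,"yaw":0},{"claw":-1,"dx":0.002,"dy":0,"dz":0.0,"yaw":0},{"claw":-1,"dx":0.002,"dy":0,"dz":0.0,"yaw":0},{"claw":-1,"dx":0.002,"dy":0,"dz":0.0,"yaw":0},{"claw":-1,"dx":0.002,"dy":0,"dz":-0.05,"yaw":0},{"claw":-1,"dx":0.002,"dy":0,"dz":-0.15,"yaw":0},{"claw":-1,"dx":0.002,"dy":0,"dz":-0.25,"yaw":0},{"claw":-1,"dx":0.002,"dy":0.1,"dz":-0.3,"yaw":0},{"claw":-1,"dx":0.1,"dy":0.2,"dz":-0.36,"yaw":0},{"claw":-1,"dx":0.3,"dy":0.2,"dz":-0.36,"yaw":0},{"claw":-1,"dx":0.35,"dy":0.2,"dz":-0.36,"yaw":0},{"claw":-1,"dx":0.35,"dy":0.2,"dz":-0.36,"yaw":0}]}}

```text
time: 20.15
tool_pos: [0.4313, 0.1523, 0.1772]
tool_rot: [-0.0, 0.107, 0.994, 0.0]
contact_force: [0.9, 0.0, 0.7]
gripper_width: 1.0
grasp_force: 0.0
```

```bash
python3 - <<'E'
from h import *
print(tool()[0])
w=grab("wrist")[:,:,::-1];b=grab("scene")[:,:,::-1];tp=grab("top","top8")[:,:,::-1]
cv2.imwrite("pics/c8.png",np.hstack([cv2.resize(tp[150:290,300:400],(400,560),interpolation=cv2.INTER_CUBIC),cv2.resize(b[200:340,200:300],(400,560),interpolation=cv2.INTER_CUBIC)]))
for n in("top","scene"):
    o,_=discs(n)
    for a in o: print(n,np.round(a,2),ray(n,a[:2],.020 if n=="top" else .016).round(4))
E
```

```text
[0.43126724 0.15225429 0.17717207]
top [207.41 268.71 108.5    0.47] [[0.4475 0.3348 0.02  ]]
top [198.59 238.57 195.     0.85] [[0.5229 0.3591 0.02  ]]
top [220.56 219.67 196.5    0.86] [[0.5715 0.3053 0.02  ]]
scene [396.11 355.34 348.5    0.89] [[0.5223 0.3618 0.016 ]]
scene [360.59 345.78 346.     0.88] [[0.5711 0.3082 0.016 ]]
scene [418.97 327.37 208.     0.56] [[0.4472 0.338  0.016 ]]
scene [401.57 313.27 320.5    0.88] [[0.4588 0.294  0.016 ]]
scene [375.36 293.31 307.     0.89] [[0.4786 0.2278 0.016 ]]
```

View pics/c8.png

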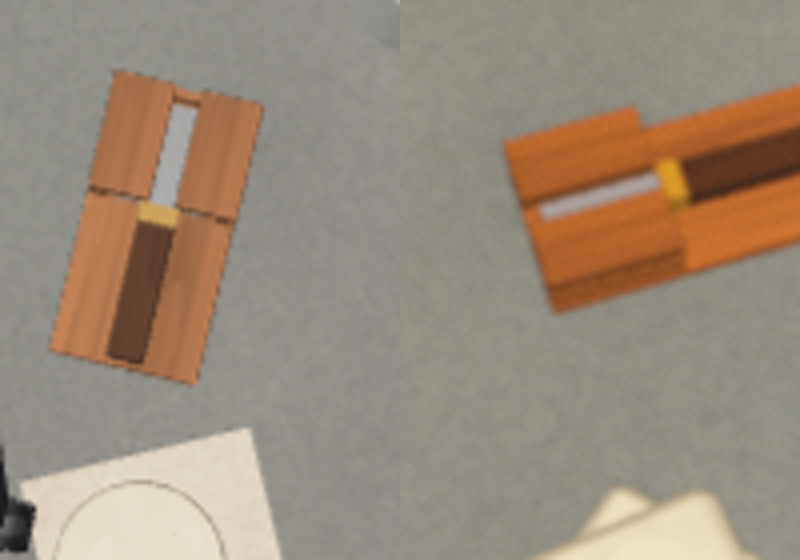

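The scraper is fully home: the ferrule meets the block in both views. The middle disc was knocked to about (0.459, 0.291), and the top view of two discs is hidden by the arm. Now to measure the tray's pockets, with the scraper gone.

```bash
python3 - <<'E'
from h import *
for n,fn in(("top","top8"),("scene",None)):
    f=grab(n) if fn is None else cv2.imread(f"pics/{fn}.png")[:,:,::-1].copy()
    hsv=cv2.cvtColor(f,cv2.COLOR_RGB2HSV)
    u=proj(n,[[.528,-.264,.018]])[0].astype(int)
    reg=np.zeros(f.shape[:2],np.uint8);cv2.circle(reg,tuple(map(int,u)),62,1,-1)
    m=(hsv[:,:,0]<25)&(hsv[:,:,1]>70)&(hsv[:,:,2]>90)&(reg>0)
    c=max(comps(m,500),key=cv2.contourArea);r=cv2.minAreaRect(c);b=cv2.boxPoints(r)
    w=ray(n,b,.018 if n=="top" else .012);print(n,r,w.mean(0).round(4),[np.linalg.norm(w[i]-w[i-1]).round(4) for i in range(4)])
    if n=="top":
        e=w[1]-w[0];print("angles",[np.degrees(np.arctan2(*(w[i]-w[i-1])[1::-1])).round(2) for i in range(4)])
        g=cv2.cvtColor(f,cv2.COLOR_RGB2GRAY);x,y=u;g=cv2.resize(g[y-45:y+45,x-40:x+40],None,fx=6,fy=6,interpolation=cv2.INTER_CUBIC)
        C=cv2.HoughCircles(g,cv2.HOUGH_GRADIENT,1,90,param1=60,param2=15,minRadius=50,maxRadius=64)
        for q in C[0]: p=(q[:2]+.5)/6-.5+[x-40,y-45];print("circ",q.round(1),ray(n,p,.018)[0].round(4))
E
```

```text
top ((445.7018737792969, 240.14488220214844), (59.10280990600586, 72.68095397949219), 1.9749339818954468) [ 0.5285 -0.2624  0.018 ] [np.float64(0.148), np.float64(0.1838), np.float64(0.1495), np.float64(0.1838)]
angles [np.float64(88.85), np.float64(-1.89), np.float64(-91.16), np.float64(177.65)]
circ [323.5 278.5  52.1] [ 0.5264 -0.2972  0.018 ]
circ [329.5 146.5  50.5] [ 0.5822 -0.3     0.018 ]
circ [149.5 269.5  54.4] [ 0.5291 -0.2241  0.018 ]
circ [153.5 138.5  55.8] [ 0.5845 -0.2259  0.018 ]
circ [321.5 411.5  51. ] [ 0.4706 -0.2961  0.018 ]
circ [147.5 404.5  62.3] [ 0.4724 -0.2233  0.018 ]
scene ((246.0828857421875, 152.37393188476562), (52.528953552246094, 81.70860290527344), 67.01127624511719) [ 0.524  -0.2617  0.012 ] [np.float64(0.1626), np.float64(0.214), np.float64(0.1714), np.float64(0.2009)]
```

```bash
cat >> h.py <<'E'
def wdiscs(save=None):
    t0=tool()[0]
    f=grab("wrist",save);o,_=discs("wrist",f)
    return [(np.round(a,2).tolist(),wray(a[:2],.0195)[0][:2].round(4).tolist()) for a in o if a[2]>300]
E
python3 - <<'E'
from h import *
for a in wdiscs(): print(a)
print(plan([.479,.2252,.06],np.radians(161.3)))
E
```

```text
([492.31, 315.17, 908.0, 0.72], [0.5692, 0.3074])
([533.09, 260.19, 1028.0, 0.8], [0.5197, 0.3586])
([407.81, 248.67, 1448.5, 0.89], [0.4773, 0.2264])
([470.85, 214.11, 1327.5, 0.84], [0.4578, 0.292])
([509.44, 196.68, 660.5, 0.47], [0.449, 0.3353])
[-0.0532, 0.1639, 0.2358, -0.975]
```

{"name": "send_rows", "arguments": {"increments": [{"claw":-1,"dx":-0.0535,"dy":0.1645,"dz":0.1,"yaw":-0.975},{"claw":-1,"dx":-0.0535,"dy":0.1645,"dz":0.1,"yaw":-0.975},{"claw":-1,"dx":-0.0535,"dy":0.1645,"dz":0.1,"yaw":-0.975},{"claw":-1,"dx":-0.0535,"dy":0.1645,"dz":0.1,"yaw":-0.975},{"claw":-1,"dx":-0.0535,"dy":0.1645,"dz":0.1,"yaw":-0.975},{"claw":-1,"dx":-0.0535,"dy":0.1645,"dz":0.1,"yaw":-0.975},{"claw":-1,"dx":-0.0535,"dy":0.1645,"dz":0.15,"yaw":-0.975},{"claw":-1,"dx":-0.0535,"dy":0.1645,"dz":0.2,"yaw":-0.975},{"claw":-1,"dx":-0.0535,"dy":0.1645,"dz":0.2,"yaw":-0.975},{"claw":-1,"dx":-0.0535,"dy":0.1645,"dz":0.2,"yaw":-0.975}]}}

```text
time: 21.75
tool_pos: [0.479, 0.2259, 0.0785]
tool_rot: [0.0, -0.582, 0.813, -0.0]
contact_force: [0.4, -0.1, 0.3]
gripper_width: 0.999
grasp_force: 0.0
```

```bash
python3 - <<'E'
from h import *
for a in wdiscs(): print(a)
print(plan([.4785,.2255,-.009],np.radians(161.3)),manip.state()["joint_pos"].round(2))
E
```

```text
([235.99, 378.28, 1607.0, 0.68], [0.5662, 0.2982])
([383.66, 344.69, 4277.5, 0.46], [0.4564, 0.3039])
([316.2, 252.83, 3233.0, 0.93], [0.4792, 0.2257])
[0.0018, 0.0012, 0.176, -0.0005] [ 0.3  -0.06  1.95 -0.    1.25 -2.51]
```

The wrist view confirms the disc at (0.479, 0.2257). Descend and grip.

{"name": "send_rows", "arguments": {"increments": [{"claw":-1,"dx":0,"dy":0.0005,"dz":0.1,"yaw":0},{"claw":-1,"dx":0,"dy":0.0005,"dz":0.16,"yaw":0},{"claw":-1,"dx":0,"dy":0.0005,"dz":0.176,"yaw":0},{"claw":-1,"dx":0,"dy":0.0005,"dz":0.176,"yaw":0},{"claw":1,"dx":0,"dy":0.0005,"dz":0.176,"yaw":0},{"claw":1,"dx":0,"dy":0.0005,"dz":0.176,"yaw":0},{"claw":1,"dx":0,"dy":0.0005,"dz":0.176,"yaw":0},{"claw":1,"dx":0,"dy":0.0005,"dz":0.176,"yaw":0},{"claw":1,"dx":0,"dy":0.0005,"dz":0.176,"yaw":0},{"claw":1,"dx":0,"dy":0.0005,"dz":0.176,"yaw":0}]}}

```text
time: 23.05
tool_pos: [0.4791, 0.2265, -0.0086]
tool_rot: [0.001, -0.583, 0.812, -0.0]
contact_force: [-0.7, -1.0, 5.7]
gripper_width: 0.433
grasp_force: 60.0
```

```bash
python3 - <<'E'
from h import *
print(plan([.42,.05,.1],np.radians(125)),plan([.4708,-.2964,.1],np.radians(90)))
E
```

```text
[0.3718, -0.0012, -0.2177, 0.4232] [0.9959, -0.3188, -0.218, 0.8304]
```

{"name": "send_rows", "arguments": {"increments": [{"claw":1,"dx":0,"dy":0,"dz":-0.1,"yaw":0},{"claw":1,"dx":0,"dy":0,"dz":-0.2,"yaw":0},{"claw":1,"dx":0.1,"dy":-0.03,"dz":-0.218,"yaw":0.1},{"claw":1,"dx":0.22,"dy":-0.07,"dz":-0.218,"yaw":0.2},{"claw":1,"dx":0.34,"dy":-0.11,"dz":-0.218,"yaw":0.3},{"claw":1,"dx":0.46,"dy":-0.15,"dz":-0.218,"yaw":0.4},{"claw":1,"dx":0.58,"dy":-0.19,"dz":-0.218,"yaw":0.5},{"claw":1,"dx":0.7,"dy":-0.23,"dz":-0.218,"yaw":0.6},{"claw":1,"dx":0.82,"dy":-0.27,"dz":-0.218,"yaw":0.7},{"claw":1,"dx":0.93,"dy":-0.3,"dz":-0.218,"yaw":0.8},{"claw":1,"dx":0.996,"dy":-0.319,"dz":-0.218,"yaw":0.83},{"claw":1,"dx":0.996,"dy":-0.319,"dz":-0.218,"yaw":0.83},{"claw":1,"dx":0.996,"dy":-0.319,"dz":-0.218,"yaw":0.83}]}}

```text
time: 24.68
tool_pos: [0.4696, -0.2961, 0.0984]
tool_rot: [-0.0, -0.001, 1.0, 0.0]
contact_force: [-0.8, -0.0, 0.1]
gripper_width: 0.431
grasp_force: 60.2
```

```bash
cat >> h.py <<'E'
PK={"--":(.4708,-.2964),"-+":(.4732,-.2244),"++":(.5852,-.2281),"+-":(.5828,-.3001)}
def wpockets(save=None):
    f=grab("wrist",save);g=cv2.cvtColor(f,cv2.COLOR_RGB2GRAY)
    # tray outline corners from wood mask are cut by fingers, so use pocket circles
    C=cv2.HoughCircles(cv2.resize(g,None,fx=2,fy=2),cv2.HOUGH_GRADIENT,1,80,param1=80,param2=28,minRadius=45,maxRadius=110)
    return [] if C is None else [((q[:2]/2-.25).round(1).tolist(),round(float(q[2])/2,1),wray(q[:2]/2-.25,.018)[0][:2].round(4).tolist()) for q in C[0]]
E
python3 - <<'E'
from h import *
t,M,s=tool();print(t,s["gripper_width"],s["grasp_force"])
for a in wpockets("w9"): print(a)
E
```

```text
[ 0.46960185 -0.29608208  0.09844749] 0.4306215904487081 60.18222212791443
([317.5, 308.5], 51.3, [0.5167, -0.2953])
([414.0, 245.5], 31.2, [0.4697, -0.2285])
([321.0, 245.0], 30.0, [0.4694, -0.293])
([317.5, 368.5], 34.0, [0.5689, -0.2952])
```

{"name": "send_rows", "arguments": {"increments": [{"claw":1,"dx":-0.0014,"dy":-0.0004,"dz":0.1,"yaw":0},{"claw":1,"dx":-0.0014,"dy":-0.0004,"dz":0.17,"yaw":0},{"claw":1,"dx":-0.0014,"dy":-0.0004,"dz":0.195,"yaw":0},{"claw":1,"dx":-0.0014,"dy":-0.0004,"dz":0.2,"yaw":0},{"claw":1,"dx":-0.0014,"dy":-0.0004,"dz":0.2,"yaw":0}]}}

```text
time: 25.35
tool_pos: [0.4712, -0.2972, -0.0001]
tool_rot: [0.001, -0.001, 1.0, -0.001]
contact_force: [1.1, -0.2, -0.2]
gripper_width: 0.434
grasp_force: 60.3
```

{"name": "send_rows", "arguments": {"increments": [{"claw":1,"dx":0,"dy":0,"dz":0.004,"yaw":0},{"claw":1,"dx":0,"dy":0,"dz":0.004,"yaw":0},{"claw":-0.2,"dx":0,"dy":0,"dz":0.004,"yaw":0},{"claw":-0.2,"dx":0,"dy":0,"dz":0.004,"yaw":0},{"claw":-0.2,"dx":0,"dy":0,"dz":0.004,"yaw":0},{"claw":-0.2,"dx":0,"dy":0,"dz":-0.03,"yaw":0},{"claw":-0.2,"dx":0,"dy":0,"dz":-0.13,"yaw":0},{"claw":-0.2,"dx":0,"dy":0,"dz":-0.23,"yaw":0},{"claw":-1,"dx":0,"dy":0,"dz":-0.25,"yaw":0},{"claw":-1,"dx":0,"dy":0,"dz":-0.25,"yaw":0}]}}

```text
time: 26.6
tool_pos: [0.4711, -0.2975, 0.1254]
tool_rot: [0.001, -0.0, 1.0, -0.001]
contact_force: [-0.0, 1.4, 0.1]
gripper_width: 0.986
grasp_force: 0.0
```

```bash
cat >> h.py <<'E'
def trayd():
    """white discs on the tray: wrist view centroids at top-face height .026, and scene"""
    f=grab("wrist");hsv=cv2.cvtColor(f,cv2.COLOR_RGB2HSV)
    m=(hsv[:,:,1]<55)&(hsv[:,:,2]>165)
    r=[]
    for c in comps(m,400):
        (u,v),rad=cv2.minEnclosingCircle(c);
        p=wray((u,v),.024)[0][:2]
        if .4<p[0]<.66 and -.37<p[1]<-.16:
            e=cv2.fitEllipse(c);r.append((p.round(4).tolist(),round(cv2.contourArea(c)/(np.pi*rad**2),2),round(rad,1)))
    return r
def scenediscs():
    """basin discs from the scene view, corrected to the top view's frame"""
    o,_=discs("scene");return [((ray("scene",a[:2],.016)[0][:2]+[.0006,-.0027]).round(4).tolist(),round(a[3],2)) for a in o]
E
python3 - <<'E'
from h import *
print(tool()[0]);print(trayd());print(scenediscs())
t,M,s=tool();print(plan([.575,.306,.06],np.radians(100)),plan([.5225,.359,.06],np.radians(162)))
E
```

```text
[ 0.47109479 -0.29749499  0.1254174 ]
[([0.469, -0.296], 0.93, 26.8)]
[([0.5229, 0.3591], 0.87), ([0.5716, 0.3054], 0.87), ([0.4479, 0.3354], 0.55), ([0.4593, 0.2913], 0.87)]
[-0.2117, 1.2043, 0.1262, -0.1159] [-0.1068, 1.3104, 0.1266, -0.8373]
```

{"name": "send_rows", "arguments": {"increments": [{"claw":-1,"dx":0,"dy":0.12,"dz":0,"yaw":0},{"claw":-1,"dx":0,"dy":0.24,"dz":0,"yaw":0},{"claw":-1,"dx":-0.05,"dy":0.36,"dz":0,"yaw":0},{"claw":-1,"dx":-0.1,"dy":0.48,"dz":0,"yaw":-0.05},{"claw":-1,"dx":-0.1,"dy":0.6,"dz":0,"yaw":-0.1},{"claw":-1,"dx":-0.15,"dy":0.72,"dz":0,"yaw":-0.116},{"claw":-1,"dx":-0.18,"dy":0.84,"dz":0,"yaw":-0.116},{"claw":-1,"dx":-0.2,"dy":0.96,"dz":0,"yaw":-0.116},{"claw":-1,"dx":-0.2,"dy":1.0,"dz":0,"yaw":-0.116}]}}

```text
time: 27.82
tool_pos: [0.5688, 0.2057, 0.1213]
tool_rot: [-0.002, -0.089, 0.996, -0.0]
contact_force: [-0.0, 0.3, 0.6]
gripper_width: 1.001
grasp_force: 0.0
```

```bash
python3 - <<'E'
from h import *
print(plan([.5715,.3054,.06],np.radians(100)),tool()[0])
E
```

```text
[-0.041, 0.1952, 0.1224, 0.0023] [0.56882827 0.20572928 0.12126834]
```

{"name": "send_rows", "arguments": {"increments": [{"claw":-1,"dx":-0.041,"dy":0.12,"dz":0.05,"yaw":0.002},{"claw":-1,"dx":-0.041,"dy":0.195,"dz":0.09,"yaw":0.002},{"claw":-1,"dx":-0.041,"dy":0.195,"dz":0.09,"yaw":0.002},{"claw":-1,"dx":-0.041,"dy":0.195,"dz":0.09,"yaw":0.002}]}}

```text
time: 28.32
tool_pos: [0.573, 0.3014, 0.0778]
tool_rot: [-0.001, -0.085, 0.996, -0.001]
contact_force: [0.5, -0.3, 0.7]
gripper_width: 0.996
grasp_force: 0.0
```

```bash
python3 - <<'E'
from h import *
for a in wdiscs(): print(a)
print(plan([.5715,.3054,-.009],np.radians(100)),tool()[0],scenediscs())
E
```

```text
([327.05, 252.64, 3257.0, 0.93], [0.5714, 0.3071])
([424.1, 192.91, 3272.5, 0.92], [0.5237, 0.3595])
([409.46, 68.65, 1833.5, 0.51], [0.4504, 0.3362])
([336.02, 70.94, 3445.0, 0.94], [0.4613, 0.2932])
[0.0026, 0.009, 0.1753, -0.0027] [0.57359275 0.30123864 0.07867229] [([0.5229, 0.3591], 0.87), ([0.5717, 0.3055], 0.88), ([0.4478, 0.3353], 0.56), ([0.4583, 0.2908], 0.83), ([0.4935, 0.2236], 0.07)]
```

{"name": "send_rows", "arguments": {"increments": [{"claw":-1,"dx":0.002,"dy":0.008,"dz":0.02,"yaw":0},{"claw":-1,"dx":0.002,"dy":0.008,"dz":0.04,"yaw":0},{"claw":-1,"dx":0.002,"dy":0.008,"dz":0.04,"yaw":0}]}}

```text
time: 28.8
tool_pos: [0.5706, 0.3057, 0.057]
tool_rot: [-0.001, -0.086, 0.996, -0.0]
contact_force: [-0.9, 0.4, -0.4]
gripper_width: 1.0
grasp_force: 0.0
```

```bash
python3 - <<'E'
from h import *
print(plan([.5715,.306,-.009],np.radians(100)),tool()[0])
E
```

```text
[-0.0022, 0.0004, 0.132, -0.0021] [0.57062993 0.30568469 0.0569916 ]
```

{"name": "send_rows", "arguments": {"increments": [{"claw":-1,"dx":-0.002,"dy":0.0005,"dz":0.08,"yaw":0},{"claw":-1,"dx":-0.002,"dy":0.0005,"dz":0.13,"yaw":0},{"claw":-1,"dx":-0.002,"dy":0.0005,"dz":0.13,"yaw":0},{"claw":1,"dx":-0.002,"dy":0.0005,"dz":0.13,"yaw":0},{"claw":1,"dx":-0.002,"dy":0.0005,"dz":0.13,"yaw":0},{"claw":1,"dx":-0.002,"dy":0.0005,"dz":0.13,"yaw":0},{"claw":1,"dx":-0.002,"dy":0.0005,"dz":0.13,"yaw":0},{"claw":1,"dx":-0.002,"dy":0.0005,"dz":0.13,"yaw":0},{"claw":1,"dx":-0.002,"dy":0.0005,"dz":0.13,"yaw":0}]}}

```text
time: 29.92
tool_pos: [0.5742, 0.3074, -0.0039]
tool_rot: [0.002, -0.086, 0.996, 0.0]
contact_force: [-0.6, 0.6, 5.8]
gripper_width: 0.423
grasp_force: 59.3
```

```bash
python3 - <<'E'
from h import *
print(plan([*PK["+-"],.1],np.radians(90)),tool()[0])
E
```

```text
[0.19, -1.2, -0.2093, 0.1145] [ 0.57420321  0.30744214 -0.00390857]
```

{"name": "send_rows", "arguments": {"increments": [{"claw":1,"dx":0,"dy":0,"dz":-0.04,"yaw":0},{"claw":1,"dx":0,"dy":0,"dz":-0.1,"yaw":0},{"claw":1,"dx":0,"dy":0,"dz":-0.16,"yaw":0},{"claw":1,"dx":0,"dy":0,"dz":-0.16,"yaw":0}]}}

```text
time: 30.42
tool_pos: [0.5752, 0.3079, 0.0784]
tool_rot: [0.004, -0.086, 0.996, 0.001]
contact_force: [0.2, 0.4, -0.5]
gripper_width: 0.424
grasp_force: 59.9
```

```bash
python3 - <<'E'
from h import *
f=grab("wrist","w10");t,M,s=tool();print(t)
hsv=cv2.cvtColor(f,cv2.COLOR_RGB2HSV);g=(hsv[:,:,1]<90)&(hsv[:,:,2]>120)
for c in comps(g[200:420,220:420],500): 
    print(cv2.boundingRect(c),cv2.minEnclosingCircle(c),cv2.contourArea(c))
f9=cv2.imread("pics/w9.png")
cv2.imwrite("pics/c11.png",np.hstack([f9[220:420,220:420],f[220:420,220:420,::-1]]).repeat(2,0).repeat(2,1))
print(plan([*PK["+-"],.1],np.radians(90)))
E
```

```text
[0.57376296 0.30730154 0.07601873]
(38, 53, 119, 149) ((97.5, 134.77464294433594), 82.57940673828125) 12424.5
[0.1897, -1.2, -0.0496, 0.1145]
```

{"name": "send_rows", "arguments": {"increments": [{"claw":1,"dx":0,"dy":-0.1,"dz":-0.05,"yaw":0},{"claw":1,"dx":0.03,"dy":-0.22,"dz":-0.07,"yaw":0.02},{"claw":1,"dx":0.05,"dy":-0.34,"dz":-0.07,"yaw":0.05},{"claw":1,"dx":0.08,"dy":-0.46,"dz":-0.07,"yaw":0.08},{"claw":1,"dx":0.1,"dy":-0.58,"dz":-0.07,"yaw":0.1},{"claw":1,"dx":0.13,"dy":-0.7,"dz":-0.07,"yaw":0.114},{"claw":1,"dx":0.15,"dy":-0.82,"dz":-0.07,"yaw":0.114},{"claw":1,"dx":0.17,"dy":-0.94,"dz":-0.07,"yaw":0.114},{"claw":1,"dx":0.19,"dy":-1.0,"dz":-0.07,"yaw":0.114},{"claw":1,"dx":0.19,"dy":-1.0,"dz":-0.07,"yaw":0.114},{"claw":1,"dx":0.19,"dy":-1.0,"dz":-0.07,"yaw":0.114}]}}

```text
time: 31.85
tool_pos: [0.5638, -0.2012, 0.1075]
tool_rot: [-0.001, -0.0, 1.0, 0.001]
contact_force: [-0.9, 0.7, -0.0]
gripper_width: 0.422
grasp_force: 60.1
```

```bash
python3 - <<'E'
from h import *
print(plan([*PK["+-"],.05],np.radians(90)),tool()[0],manip.state()["gripper_width"])
E
```

```text
[-0.0381, -0.1981, 0.1146, 0.0005] [ 0.56377575 -0.20115183  0.10747521] 0.4220110985571073
```

{"name": "send_rows", "arguments": {"increments": [{"claw":1,"dx":-0.038,"dy":-0.1,"dz":0,"yaw":0},{"claw":1,"dx":-0.038,"dy":-0.198,"dz":0.05,"yaw":0},{"claw":1,"dx":-0.038,"dy":-0.198,"dz":0.115,"yaw":0},{"claw":1,"dx":-0.038,"dy":-0.198,"dz":0.115,"yaw":0},{"claw":1,"dx":-0.038,"dy":-0.198,"dz":0.115,"yaw":0}]}}

```text
time: 32.48
tool_pos: [0.5842, -0.2998, 0.052]
tool_rot: [0.0, -0.001, 1.0, -0.0]
contact_force: [0.1, 0.2, 0.2]
gripper_width: 0.419
grasp_force: 60.1
```

```bash
python3 - <<'E'
from h import *
print(plan([*PK["+-"],.006],np.radians(90)),tool()[0])
for n in("w9",):pass
f=grab("wrist","w12")
for im,lab in((cv2.imread("pics/w9.png")[:,:,::-1].copy(),"w9"),(f,"now")):
    hsv=cv2.cvtColor(im,cv2.COLOR_RGB2HSV);g=(hsv[:,:,1]<60)&(hsv[:,:,2]>150)
    col=g[230:400,300:335].sum(1)>25;r=np.where(col)[0]+230;row=np.where(g[310,:])[0]
    print(lab,r.min(),r.max(),row.min() if len(row) else None,row.max() if len(row) else None)
E
```

```text
[0.0028, -0.0005, 0.0919, 0.0017] [ 0.58420089 -0.29984013  0.05197441]
w9 275 357 110 458
now 266 348 274 488
```

{"name": "send_rows", "arguments": {"increments": [{"claw":1,"dx":-0.002,"dy":-0.0005,"dz":0.06,"yaw":0},{"claw":1,"dx":-0.002,"dy":-0.0005,"dz":0.09,"yaw":0},{"claw":1,"dx":-0.002,"dy":-0.0005,"dz":0.096,"yaw":0},{"claw":1,"dx":-0.002,"dy":-0.0005,"dz":0.098,"yaw":0},{"claw":1,"dx":-0.002,"dy":-0.0005,"dz":0.098,"yaw":0}]}}

```text
time: 33.15
tool_pos: [0.5853, -0.3017, 0.0034]
tool_rot: [0.001, -0.0, 1.0, -0.0]
contact_force: [-1.1, -0.6, -0.4]
gripper_width: 0.427
grasp_force: 60.1
```

{"name": "send_rows", "arguments": {"increments": [{"claw":1,"dx":0,"dy":0,"dz":0.002,"yaw":0},{"claw":-0.2,"dx":0,"dy":0,"dz":0.002,"yaw":0},{"claw":-0.2,"dx":0,"dy":0,"dz":0.002,"yaw":0},{"claw":-0.2,"dx":0,"dy":0,"dz":0.002,"yaw":0},{"claw":-0.2,"dx":0,"dy":0,"dz":-0.03,"yaw":0},{"claw":-0.2,"dx":0,"dy":0,"dz":-0.13,"yaw":0},{"claw":-0.2,"dx":0,"dy":0,"dz":-0.23,"yaw":0},{"claw":-1,"dx":0,"dy":0.1,"dz":-0.25,"yaw":-0.05},{"claw":-1,"dx":0.02,"dy":0.22,"dz":-0.25,"yaw":-0.15},{"claw":-1,"dx":0.04,"dy":0.34,"dz":-0.25,"yaw":-0.25},{"claw":-1,"dx":0.06,"dy":0.46,"dz":-0.25,"yaw":-0.35},{"claw":-1,"dx":0.08,"dy":0.58,"dz":-0.25,"yaw":-0.45},{"claw":-1,"dx":0.1,"dy":0.7,"dz":-0.25,"yaw":-0.55},{"claw":-1,"dx":0.11,"dy":0.82,"dz":-0.25,"yaw":-0.65},{"claw":-1,"dx":0.12,"dy":0.94,"dz":-0.25,"yaw":-0.75},{"claw":-1,"dx":0.12,"dy":1.0,"dz":-0.25,"yaw":-0.8},{"claw":-1,"dx":0.12,"dy":1.0,"dz":-0.25,"yaw":-0.837},{"claw":-1,"dx":0.12,"dy":1.0,"dz":-0.25,"yaw":-0.837}]}}

```text
time: 35.4
tool_pos: [0.5245, 0.1992, 0.1285]
tool_rot: [0.001, -0.588, 0.809, -0.0]
contact_force: [-0.2, 0.7, 0.5]
gripper_width: 1.003
grasp_force: 0.0
```

```bash
python3 - <<'E'
from h import *
print(tool()[0],scenediscs());
f=grab("scene","s13");hsv=cv2.cvtColor(f,cv2.COLOR_RGB2HSV)
for k in("--","+-"):
    for z in(.026,): print(k,proj("scene",[[*PK[k],z]]).round(1))
m=(hsv[:,:,1]<60)&(hsv[:,:,2]>150)
for c in comps(m[110:200,190:300],30): print(np.array(cv2.minEnclosingCircle(c)[0])+[190,110],cv2.contourArea(c))
print(plan([.5229,.3592,.06],np.radians(162)))
E
```

```text
[0.52448376 0.19918727 0.12847008] [([0.5232, 0.3592], 0.89), ([0.4478, 0.3354], 0.55), ([0.4594, 0.2913], 0.88)]
-- [[258.3 130.2]]
+- [[217.4 146.9]]
[244.5        180.03333282] 2189.5
[217.73077011 147.5       ] 124.0
[258.55813599 130.6511631 ] 117.0
[244.5 147.5] 2069.0
[-0.3045, 0.103, 0.1361, -0.0011]
```

Both placed discs project within 0.7 px of where seated ones should be. On to the next disc.

{"name": "send_rows", "arguments": {"increments": [{"claw":-1,"dx":-0.12,"dy":0.04,"dz":0.02,"yaw":-0.001},{"claw":-1,"dx":-0.24,"dy":0.08,"dz":0.05,"yaw":-0.001},{"claw":-1,"dx":-0.3045,"dy":0.103,"dz":0.1,"yaw":-0.001},{"claw":-1,"dx":-0.3045,"dy":0.103,"dz":0.136,"yaw":-0.001},{"claw":-1,"dx":-0.3045,"dy":0.103,"dz":0.136,"yaw":-0.001},{"claw":-1,"dx":-0.3045,"dy":0.103,"dz":0.136,"yaw":-0.001},{"claw":-1,"dx":-0.3045,"dy":0.103,"dz":0.136,"yaw":-0.001}]}}

```text
time: 36.38
tool_pos: [0.5235, 0.3588, 0.0608]
tool_rot: [0.001, -0.588, 0.809, -0.0]
contact_force: [-0.7, 0.2, -0.6]
gripper_width: 0.996
grasp_force: 0.0
```

```bash
python3 - <<'E'
from h import *
for a in wdiscs(): print(a)
print(plan([.5231,.3595,-.009],np.radians(162)),tool()[0])
E
```

```text
([318.01, 262.78, 3752.5, 0.93], [0.5225, 0.3594])
([427.88, 186.86, 2102.5, 0.49], [0.4497, 0.3361])
([388.86, 118.93, 4005.5, 0.93], [0.4605, 0.2935])
[-0.0007, 0.0011, 0.1394, -0.0002] [0.52337138 0.35893717 0.06069943]
```

{"name": "send_rows", "arguments": {"increments": [{"claw":-1,"dx":-0.0007,"dy":0.001,"dz":0.08,"yaw":0},{"claw":-1,"dx":-0.0007,"dy":0.001,"dz":0.125,"yaw":0},{"claw":-1,"dx":-0.0007,"dy":0.001,"dz":0.139,"yaw":0},{"claw":-1,"dx":-0.0007,"dy":0.001,"dz":0.139,"yaw":0},{"claw":-1,"dx":-0.0007,"dy":0.001,"dz":0.139,"yaw":0}]}}

```text
time: 37.05
tool_pos: [0.523, 0.3604, -0.0088]
tool_rot: [0.001, -0.588, 0.809, -0.0]
contact_force: [-0.2, -0.4, -0.5]
gripper_width: 1.002
grasp_force: 0.0
```

{"name": "send_rows", "arguments": {"increments": [{"claw":1,"dx":0,"dy":0,"dz":0,"yaw":0},{"claw":1,"dx":0,"dy":0,"dz":0,"yaw":0},{"claw":1,"dx":0,"dy":0,"dz":0,"yaw":0},{"claw":1,"dx":0,"dy":0,"dz":0,"yaw":0},{"claw":1,"dx":0,"dy":0,"dz":0,"yaw":0},{"claw":1,"dx":0,"dy":0,"dz":0,"yaw":0}]}}

```text
time: 37.8
tool_pos: [0.5227, 0.3603, -0.0093]
tool_rot: [0.001, -0.588, 0.809, -0.0]
contact_force: [0.8, -0.0, 5.4]
gripper_width: 0.435
grasp_force: 60.5
```

```bash
python3 - <<'E'
from h import *
print(plan([*PK["++"],.1],np.radians(90)),tool()[0])
E
```

```text
[1.0808, -0.4816, -0.2193, 0.8385] [ 0.52272027  0.36027291 -0.00927862]
```

{"name": "send_rows", "arguments": {"increments": [{"claw":1,"dx":0,"dy":0,"dz":-0.1,"yaw":0},{"claw":1,"dx":0,"dy":0,"dz":-0.2,"yaw":0},{"claw":1,"dx":0.1,"dy":-0.045,"dz":-0.22,"yaw":0.1},{"claw":1,"dx":0.21,"dy":-0.09,"dz":-0.22,"yaw":0.2},{"claw":1,"dx":0.32,"dy":-0.14,"dz":-0.22,"yaw":0.3},{"claw":1,"dx":0.43,"dy":-0.19,"dz":-0.22,"yaw":0.4},{"claw":1,"dx":0.54,"dy":-0.24,"dz":-0.22,"yaw":0.5},{"claw":1,"dx":0.65,"dy":-0.29,"dz":-0.22,"yaw":0.6},{"claw":1,"dx":0.76,"dy":-0.34,"dz":-0.22,"yaw":0.7},{"claw":1,"dx":0.87,"dy":-0.39,"dz":-0.22,"yaw":0.8},{"claw":1,"dx":0.98,"dy":-0.44,"dz":-0.22,"yaw":0.8385},{"claw":1,"dx":0.98,"dy":-0.44,"dz":-0.22,"yaw":0.8385},{"claw":1,"dx":0.98,"dy":-0.44,"dz":-0.22,"yaw":0.8385}]}}

```text
time: 39.42
tool_pos: [0.5797, -0.1736, 0.0988]
tool_rot: [-0.001, 0.0, 1.0, 0.001]
contact_force: [0.2, 0.4, -1.0]
gripper_width: 0.436
grasp_force: 60.2
```

```bash
python3 - <<'E'
from h import *
print(plan([*PK["++"],.05],np.radians(90)),tool()[0],manip.state()["gripper_width"])
E
```

```text
[-0.0113, -0.1092, 0.0974, -0.0002] [ 0.5796529  -0.17357191  0.09875641] 0.4360629935999964
```

{"name": "send_rows", "arguments": {"increments": [{"claw":1,"dx":-0.011,"dy":-0.08,"dz":0.03,"yaw":0},{"claw":1,"dx":-0.011,"dy":-0.109,"dz":0.08,"yaw":0},{"claw":1,"dx":-0.011,"dy":-0.109,"dz":0.097,"yaw":0},{"claw":1,"dx":-0.011,"dy":-0.109,"dz":0.097,"yaw":0},{"claw":1,"dx":-0.011,"dy":-0.109,"dz":0.097,"yaw":0}]}}

```text
time: 40.05
tool_pos: [0.5865, -0.2276, 0.0523]
tool_rot: [0.001, -0.001, 1.0, -0.0]
contact_force: [-0.2, 0.8, 0.3]
gripper_width: 0.437
grasp_force: 60.2
```

```bash
python3 - <<'E'
from h import *
print(plan([*PK["++"],-.001],np.radians(90)),tool()[0])
f=grab("wrist","w14");hsv=cv2.cvtColor(f,cv2.COLOR_RGB2HSV);g=(hsv[:,:,1]<60)&(hsv[:,:,2]>150)
r=np.where(g[230:400,300:335].sum(1)>25)[0]+230;print(r.min(),r.max())
E
```

```text
[0.0028, -0.0009, 0.1065, 0.001] [ 0.58653026 -0.22760296  0.05226871]
277 360
```

{"name": "send_rows", "arguments": {"increments": [{"claw":1,"dx":0.0025,"dy":-0.001,"dz":0.06,"yaw":0},{"claw":1,"dx":0.0025,"dy":-0.001,"dz":0.095,"yaw":0},{"claw":1,"dx":0.0025,"dy":-0.001,"dz":0.104,"yaw":0},{"claw":1,"dx":0.0025,"dy":-0.001,"dz":0.106,"yaw":0},{"claw":1,"dx":0.0025,"dy":-0.001,"dz":0.106,"yaw":0}]}}

```text
time: 40.72
tool_pos: [0.5854, -0.2295, -0.0007]
tool_rot: [0.001, 0.0, 1.0, -0.0]
contact_force: [0.7, 0.2, -0.6]
gripper_width: 0.435
grasp_force: 60.2
```

{"name": "send_rows", "arguments": {"increments": [{"claw":1,"dx":0,"dy":0,"dz":0.002,"yaw":0},{"claw":-0.2,"dx":0,"dy":0,"dz":0.002,"yaw":0},{"claw":-0.2,"dx":0,"dy":0,"dz":0.002,"yaw":0},{"claw":-0.2,"dx":0,"dy":0,"dz":0.002,"yaw":0},{"claw":-0.2,"dx":0,"dy":0,"dz":-0.03,"yaw":0},{"claw":-0.2,"dx":0,"dy":0,"dz":-0.13,"yaw":0},{"claw":-0.2,"dx":0,"dy":0,"dz":-0.23,"yaw":0},{"claw":-1,"dx":0.02,"dy":0.1,"dz":-0.25,"yaw":-0.09},{"claw":-1,"dx":0.05,"dy":0.2,"dz":-0.25,"yaw":-0.19},{"claw":-1,"dx":0.08,"dy":0.3,"dz":-0.25,"yaw":-0.29},{"claw":-1,"dx":0.11,"dy":0.4,"dz":-0.25,"yaw":-0.39},{"claw":-1,"dx":0.14,"dy":0.5,"dz":-0.25,"yaw":-0.49},{"claw":-1,"dx":0.17,"dy":0.6,"dz":-0.25,"yaw":-0.59},{"claw":-1,"dx":0.2,"dy":0.7,"dz":-0.25,"yaw":-0.69},{"claw":-1,"dx":0.22,"dy":0.8,"dz":-0.25,"yaw":-0.79},{"claw":-1,"dx":0.24,"dy":0.9,"dz":-0.25,"yaw":-0.89},{"claw":-1,"dx":0.25,"dy":0.98,"dz":-0.25,"yaw":-0.931},{"claw":-1,"dx":0.25,"dy":0.98,"dz":-0.25,"yaw":-0.931},{"claw":-1,"dx":0.25,"dy":0.98,"dz":-0.25,"yaw":-0.931},{"claw":-1,"dx":0.25,"dy":0.98,"dz":-0.25,"yaw":-0.931}]}}

```text
time: 43.22
tool_pos: [0.46, 0.26, 0.1236]
tool_rot: [0.0, -0.642, 0.767, -0.0]
contact_force: [-0.3, -0.1, -0.7]
gripper_width: 0.999
grasp_force: 0.0
```

```bash
python3 - <<'E'
from h import *
for a in wdiscs(): print(a)
print(tool()[0],scenediscs(),plan([.4596,.2915,.06],np.radians(170)))
f=grab("scene","s15");hsv=cv2.cvtColor(f,cv2.COLOR_RGB2HSV);m=(hsv[:,:,1]<60)&(hsv[:,:,2]>150)
print(proj("scene",[[*PK["++"],.026]]).round(1))
for c in comps(m[110:200,190:300],30): print(np.array(cv2.minEnclosingCircle(c)[0])+[190,110],cv2.contourArea(c))
E
```

```text
([346.6, 321.6, 1281.0, 0.58], [0.4487, 0.3335])
([324.48, 274.83, 2184.5, 0.92], [0.4594, 0.2909])
[0.45997533 0.25994491 0.12346998] [([0.4478, 0.3354], 0.55), ([0.4594, 0.2913], 0.88)] [-0.062, 0.0118, 0.1267, -0.001]
[[230.1 166.8]]
[230.14948273 167.59278488] 134.5
[217.58849525 147.4911499 ] 120.0
[258.5       130.9285717] 111.5
```

Three discs are placed. Now the last one, at (0.4594, 0.2912).

{"name": "send_rows", "arguments": {"increments": [{"claw":-1,"dx":-0.062,"dy":0.0115,"dz":0.06,"yaw":0},{"claw":-1,"dx":-0.062,"dy":0.0115,"dz":0.127,"yaw":0},{"claw":-1,"dx":-0.062,"dy":0.0115,"dz":0.127,"yaw":0},{"claw":-1,"dx":-0.062,"dy":0.0115,"dz":0.127,"yaw":0},{"claw":-1,"dx":-0.062,"dy":0.0115,"dz":0.127,"yaw":0}]}}

```text
time: 44.0
tool_pos: [0.4607, 0.2927, 0.0618]
tool_rot: [0.002, -0.643, 0.766, -0.0]
contact_force: [0.8, 0.5, 0.7]
gripper_width: 1.002
grasp_force: 0.0
```

```bash
python3 - <<'E'
from h import *
for a in wdiscs(): print(a)
print(plan([.4595,.2914,-.009],np.radians(170)),tool()[0])
E
```

```text
([347.46, 320.49, 2112.5, 0.58], [0.4485, 0.3335])
([318.37, 259.12, 3742.0, 0.93], [0.4592, 0.2913])
[0.0032, 0.0021, 0.1412, -0.0002] [0.46062358 0.29271742 0.06161609]
```

{"name": "send_rows", "arguments": {"increments": [{"claw":-1,"dx":0.003,"dy":0.002,"dz":0.08,"yaw":0},{"claw":-1,"dx":0.003,"dy":0.002,"dz":0.125,"yaw":0},{"claw":-1,"dx":0.003,"dy":0.002,"dz":0.14,"yaw":0},{"claw":-1,"dx":0.003,"dy":0.002,"dz":0.14,"yaw":0},{"claw":-1,"dx":0.003,"dy":0.002,"dz":0.14,"yaw":0}]}}

```text
time: 44.68
tool_pos: [0.4594, 0.2917, -0.0086]
tool_rot: [0.001, -0.643, 0.766, -0.0]
contact_force: [-0.1, 0.1, -0.8]
gripper_width: 0.999
grasp_force: 0.0
```

{"name": "send_rows", "arguments": {"increments": [{"claw":1,"dx":0,"dy":0,"dz":0,"yaw":0},{"claw":1,"dx":0,"dy":0,"dz":0,"yaw":0},{"claw":1,"dx":0,"dy":0,"dz":0,"yaw":0},{"claw":1,"dx":0,"dy":0,"dz":0,"yaw":0},{"claw":1,"dx":0,"dy":0,"dz":0,"yaw":0},{"claw":1,"dx":0,"dy":0,"dz":0,"yaw":0}]}}

```text
time: 45.42
tool_pos: [0.4589, 0.2915, -0.0093]
tool_rot: [0.001, -0.643, 0.766, -0.0]
contact_force: [-0.5, -0.9, 4.9]
gripper_width: 0.437
grasp_force: 60.5
```

```bash
python3 - <<'E'
from h import *
print(plan([*PK["-+"],.1],np.radians(90)),tool()[0])
E
```

```text
[1.011, -0.2075, -0.2193, 0.931] [ 0.45888424  0.29151169 -0.00931833]
```

{"name": "send_rows", "arguments": {"increments": [{"claw":1,"dx":0,"dy":0,"dz":-0.1,"yaw":0},{"claw":1,"dx":0,"dy":0,"dz":-0.2,"yaw":0},{"claw":1,"dx":0.1,"dy":-0.02,"dz":-0.22,"yaw":0.1},{"claw":1,"dx":0.2,"dy":-0.04,"dz":-0.22,"yaw":0.2},{"claw":1,"dx":0.31,"dy":-0.06,"dz":-0.22,"yaw":0.3},{"claw":1,"dx":0.42,"dy":-0.08,"dz":-0.22,"yaw":0.4},{"claw":1,"dx":0.53,"dy":-0.1,"dz":-0.22,"yaw":0.5},{"claw":1,"dx":0.64,"dy":-0.13,"dz":-0.22,"yaw":0.6},{"claw":1,"dx":0.75,"dy":-0.15,"dz":-0.22,"yaw":0.7},{"claw":1,"dx":0.86,"dy":-0.17,"dz":-0.22,"yaw":0.8},{"claw":1,"dx":0.96,"dy":-0.19,"dz":-0.22,"yaw":0.9},{"claw":1,"dx":0.99,"dy":-0.2,"dz":-0.22,"yaw":0.931},{"claw":1,"dx":0.99,"dy":-0.2,"dz":-0.22,"yaw":0.931},{"claw":1,"dx":0.99,"dy":-0.2,"dz":-0.22,"yaw":0.931}]}}

```text
time: 47.18
tool_pos: [0.4705, -0.2123, 0.0992]
tool_rot: [-0.0, -0.001, 1.0, 0.001]
contact_force: [-0.7, -0.0, -0.8]
gripper_width: 0.433
grasp_force: 60.2
```

```bash
python3 - <<'E'
from h import *
print(plan([*PK["-+"],.05],np.radians(90)),tool()[0],manip.state()["gripper_width"])
E
```

```text
[-0.0055, -0.0244, 0.0984, 0.0014] [ 0.47048629 -0.21226196  0.09920619] 0.43301810157693643
```

{"name": "send_rows", "arguments": {"increments": [{"claw":1,"dx":-0.0055,"dy":-0.0244,"dz":0.03,"yaw":0},{"claw":1,"dx":-0.0055,"dy":-0.0244,"dz":0.08,"yaw":0},{"claw":1,"dx":-0.0055,"dy":-0.0244,"dz":0.097,"yaw":0},{"claw":1,"dx":-0.0055,"dy":-0.0244,"dz":0.097,"yaw":0},{"claw":1,"dx":-0.0055,"dy":-0.0244,"dz":0.097,"yaw":0}]}}

```text
time: 47.8
tool_pos: [0.4741, -0.2261, 0.052]
tool_rot: [0.001, -0.0, 1.0, -0.0]
contact_force: [0.2, -0.5, -0.3]
gripper_width: 0.436
grasp_force: 60.2
```

```bash
python3 - <<'E'
from h import *
print(plan([*PK["-+"],-.001],np.radians(90)),tool()[0])
f=grab("wrist","w16");hsv=cv2.cvtColor(f,cv2.COLOR_RGB2HSV);g=(hsv[:,:,1]<60)&(hsv[:,:,2]>150)
r=np.where(g[230:400,300:335].sum(1)>25)[0]+230;print(r.min(),r.max(),manip.state()["gripper_width"])
E
```

```text
[0.0018, 0.0035, 0.106, 0.0002] [ 0.47405209 -0.22610716  0.0519918 ]
278 361 0.4383165335256632
```

{"name": "send_rows", "arguments": {"increments": [{"claw":1,"dx":0.002,"dy":0.003,"dz":0.06,"yaw":0},{"claw":1,"dx":0.002,"dy":0.003,"dz":0.095,"yaw":0},{"claw":1,"dx":0.002,"dy":0.003,"dz":0.104,"yaw":0},{"claw":1,"dx":0.002,"dy":0.003,"dz":0.106,"yaw":0},{"claw":1,"dx":0.002,"dy":0.003,"dz":0.106,"yaw":0}]}}

```text
time: 48.48
tool_pos: [0.4732, -0.2249, -0.0008]
tool_rot: [0.001, 0.0, 1.0, -0.0]
contact_force: [0.3, 0.1, -0.8]
gripper_width: 0.431
grasp_force: 60.2
```

{"name": "send_rows", "arguments": {"increments": [{"claw":1,"dx":0,"dy":0,"dz":0.002,"yaw":0},{"claw":-0.2,"dx":0,"dy":0,"dz":0.002,"yaw":0},{"claw":-0.2,"dx":0,"dy":0,"dz":0.002,"yaw":0},{"claw":-0.2,"dx":0,"dy":0,"dz":0.002,"yaw":0},{"claw":-0.2,"dx":0,"dy":0,"dz":-0.03,"yaw":0},{"claw":-0.2,"dx":0,"dy":0,"dz":-0.13,"yaw":0},{"claw":-0.2,"dx":0,"dy":0,"dz":-0.23,"yaw":0},{"claw":-1,"dx":0.02,"dy":0.1,"dz":-0.25,"yaw":0},{"claw":-1,"dx":0.05,"dy":0.2,"dz":-0.3,"yaw":0},{"claw":-1,"dx":0.08,"dy":0.3,"dz":-0.3,"yaw":0},{"claw":-1,"dx":0.11,"dy":0.4,"dz":-0.3,"yaw":0},{"claw":-1,"dx":0.11,"dy":0.5,"dz":-0.3,"yaw":0},{"claw":-1,"dx":0.11,"dy":0.5,"dz":-0.3,"yaw":0},{"claw":-1,"dx":0.11,"dy":0.5,"dz":-0.3,"yaw":0}]}}

```text
time: 50.22
tool_pos: [0.4178, 0.0254, 0.1491]
tool_rot: [0.001, -0.0, 1.0, -0.0]
contact_force: [-0.4, -0.8, -0.4]
gripper_width: 0.998
grasp_force: 0.0
```

```bash
python3 - <<'E'
from h import *
a=grab("top","top17");b=grab("scene","scene17");print(tool()[0],scenediscs())
A=cv2.resize(a[195:290,400:495],(400,400),interpolation=cv2.INTER_CUBIC)
B=cv2.resize(b[105:205,190:290],(400,400),interpolation=cv2.INTER_CUBIC)
C=cv2.resize(b[200:300,220:320],(200,200));D=cv2.resize(a[150:350,150:350],(200,200));E=cv2.resize(b[180:400,300:460],(200,200))
o=np.zeros((600,800,3),np.uint8);o[:400]=np.hstack([A,B]);o[400:,:600]=np.hstack([C,D,E]);cv2.imwrite("pics/final.png",o[:,:,::-1])
E
```

```text
[0.41775082 0.02464452 0.1486743 ] [([0.4478, 0.3354], 0.55)]
```

View pics/final.png

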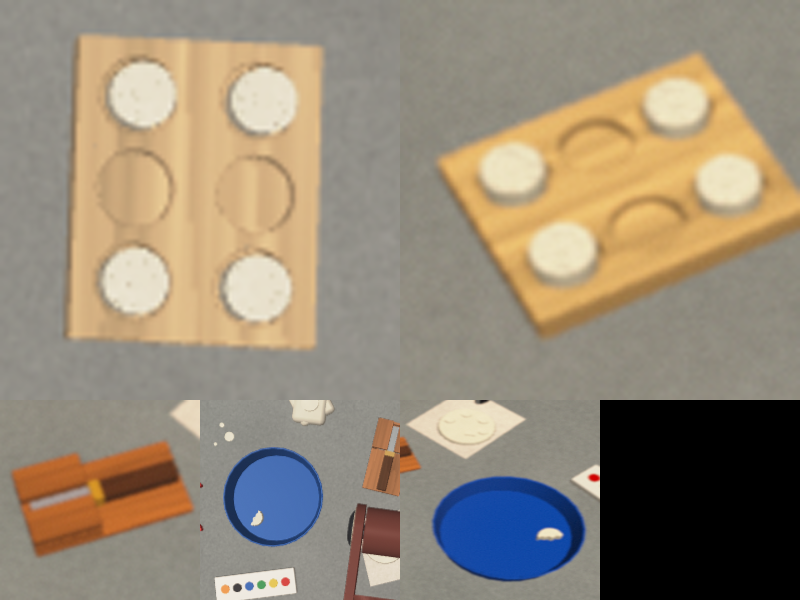

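The four discs lie evenly in the corner pockets at (140,93), (263,99), (135,280) and (256,287). The scraper is home in the rack, and only the half remains in the basin.

```bash
python3 -c "
from plant import manip
print(manip.job_done())"
```

```text
the job is handed in; nothing more can be done
None
```

I handed the job in at about 50 s: the scraper is fully home in its rack, the four whole discs sit flat in the tray's corner pockets, and only the broken half is left in the basin; the scraper's first push hit the rack block at about 28 N and was redone, and no verdict came back.

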